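# Unlock, load and relock the vaccination tray with a service key

## Task

With the square service key from the stand, pressed and turned until it drops fully into the socket, unlock the carrying tray by swinging its bar anticlockwise as far as it goes, and then press every instrument lying on the table fully home into its own cutout. Lock the tray again by turning the key clockwise until the bar lies across the cutouts as far as it goes, and put the key back upright in its stand (it is in the way if left in the socket while loading). Leave the paper cup and the carton where they are.

Things in the scene. Friction and masses are not known exactly. Their poses are not given: they have to be found in the camera images.
- pen_c (a point): injector pen, white with a grey middle band: 130 long (x), 30 wide (y), 24 thick (z), flat oval section with round flanks; 90 g. Point at its centre, half-way up; either end may point forward in its cutout. It starts lying flat on the table.
- carrier_c (a point): vial carrier, grey with two black bands: 110 long (x), 38 wide, 30 thick, round flanks, 130 g. Point at its centre, half-way up; either end may point forward. Starts flat on the table.
- logger_c (a point): temperature logger, white, flat and broad with a dark display on top: 110 long (x), 50 wide, 22 thick, round flanks, 120 g. Point at its centre, half-way up; either end may point forward. Starts flat on the table, display up.
- thermometer_c (a point): forehead thermometer: white handle 28 wide with a grey head 46 wide over its last 30 mm at the +x end; 124 long (x) in all, 24 thick, 110 g. Point at mid-length, half-way up, on the handle. It fits its cutout only with the head (+x) towards the cutout's +x. Starts flat on the table.
- tray: fixed carrying tray with a grey rigid insert, 190 (x) by 395 (y, from -140 to +255); origin on the table, mid-length of the cutouts. Insert top 29 above the table, floor 10. A finger trench 60 wide (tray x -30 to +30) runs at floor height across the four cutouts, which lie side by side along y; there, at least 33 is free between neighbours. Clearance 2 per side, 3 per end.
- cut_pen (a point): where the centre of the pen (its _c point) lies when fully home in its own cutout in the tray's insert; axes as the tray: x along the cutout, z up. Rubber lips on the flanks of every cutout spring aside by 2 mm: a thing laid in rests on them about 13 mm too high; 10 to 18 N straight down at its middle snaps it past them to the floor, where it is held.
- cut_carrier (a point): where the centre of the carrier (its _c point) lies when fully home in its own cutout in the tray's insert; axes as the tray: x along the cutout, z up. Lips as for the pen's cutout.
- cut_logger (a point): where the centre of the logger (its _c point) lies when fully home in its own cutout in the tray's insert; axes as the tray: x along the cutout, z up. Lips as for the pen's cutout.
- cut_thermometer (a point): where the centre of the thermometer (its _c point) lies when fully home in its own cutout in the tray's insert; axes as the tray: x along the cutout, z up. Lips as for the pen's cutout.
- key_c (a point): steel service key standing upright: square head 30 x 30, 40 high (grip it across two flats; x and y are normal to the flats), under it a round collar 44 across and 6 high, under that a square bit 28 x 28 and 30 long, its flats parallel to the head's. 420 g. Point at the centre of the head: 56 above the tip of the bit. Left in the socket, it stays upright and can be gripped anew a quarter turn round.
- stand_hole (a point): centre of the mouth of the round hole (43 wide, 26 deep) in the key stand, a grey fixed block 70 x 70 x 36 high; the parked key stands in it with its head's centre 30 above this point.
- lock (a point): centre of the mouth of the square socket, 32 x 32 and 22 deep, on the bar's hinge axis, 58 above the table at the tray's +y end; axes as the tray. A key fully in has its head's centre 34 above this point; resting on the mouth, 56. The mouth is sharp-edged; the key enters at any quarter turn, within about 0.15 rad; then, turned, it takes up the play and drives the bar (0.25 N m of friction).
- bar (a joint): angle (rad) of the flat aluminium locking bar, 295 long, 46 to 54 above the table. At 0 it points 0.10 clockwise of the tray's +x (open, clear of the cutouts); it grows clockwise seen from above to its stop at 1.47, across all four cutouts (locked). Starts at 1.27 to 1.47, stays where left. It passes 6 or more above things that are home and strikes those that are not.
- bar_mid (a point): point on top of the bar, 120 from its hinge axis; x points out along the bar. The socket is cut in a dark steel plug with up to 0.35 rad of play either way in the bar's hub, mid-play square to the bar; the plug keeps any angle it is left at (0.10 N m of friction); that angle is not reported: see it from above, or turn the pressed key until it drops in.
- papercup_c (a point): bystander: paper cup 90 high, 76 across; point half-way up.
- carton_c (a point): bystander: cardboard carton 60 x 100 x 40 high; point at its centre.
Not all that is in view belongs to the job. Leave any blue or green look-alike of the part that bears carrier_c alone. Leave any pink look-alike of the part that bears logger_c alone.

How it is judged:
By the outcome, as a careful person would: the job done as asked, in the order asked, and still so for the second after the job is handed in, with the robot touching nothing.
Of pen, carrier, logger, thermometer only 2 to 4 are there at a start; the rules pass over those that are not, and their reading is None.
At some moment in a run one of pen, carrier, logger, thermometer may be knocked a few centimetres aside while the robot is not near it.
It also fails if it takes over 210 s, if anything falls off the work surface, if the arm or the gripper's body presses on something with over 40 N, if the wrist force passes 120 N, or if a joint passes its speed limit or range.

## Robot

A 6-joint arm with a two-finger parallel gripper is mounted at the origin on the work surface. World frame = base frame: x ahead of the robot, y to its left, z up, the work surface at z = 0. Lengths are in m, angles in rad, forces in N, time in s.
With the tool pointing down it reaches from about 0.375 to 0.9 m from the base axis. Payload 3.1 kg.
Tool frame: the origin (TCP) lies where the fingers leave the gripper's body, on its centre line; the fingertips stand 73 mm ahead of it and the grasp point (between the pads) lies 54 mm ahead of it; z points along the fingers, y is the line along which they close (so a half turn about z gives the same grasp; the last joint's range is limited). The gripper opens to 85 mm and grips with 20 to 120 N. Pads are 22 mm wide; open, the fingers measure 114 mm over their backs; the gripper's body (76 mm by 85 mm) begins 54 mm behind the grasp point. The pads swing forward as they close: fully open they stand 13 mm farther back than shut.
Start: joints at [1.026, 0.527, 1.433, -0, 1.181, -0.178], TCP at [0.224, 0.583, 0.304] pointing down, gripper open.
Joint ranges: [-3.08, 3.08], [-0.75, 2.2], [0.22, 2.44], [-1.43, 4.57], [0, 2.65], [-2.85, 2.85]. Speed limits (rad/s): [2.79, 2.79, 3.14, 3.14, 3.14, 3.14].

## Interface

Orientations are given as a unit quaternion [x, y, z, w].
In Python, from station import manip gives the robot as it stands.
- The arm moves only by the shell command python3 -m crank 'ROWS' [FORCE]. ROWS is JSON, a list of rows, each an object with "dp": the shift along the tool's x, y, z normalised to -1 to 1, where 1 is 50 cm, a list of three; "delta_rot": the turn, a rotation vector about the tool's x, y, z normalised to -1 to 1, where 1 is 2 pi rad, a list of three; "fingers": the opening, from -1 (shut) to 1 (fully open). A call has 1 to 12 rows; each row shifts and turns the commanded pose from where the row before left it, along the tool's axes as they then stand; what a row does not reach is not made up. A row lasts 1/12 s, in which the tool goes at most 41.7 mm and 7.16 degrees, less where a joint would pass 70% of its speed; a pose out of reach is approached as far as the arm can. A call with a number of a shift or a turn outside -1 to 1 is refused whole. A call with a gripper value outside its range is refused whole. The fingers move at their own pace and stop on an object; FORCE is the grip in N (left out, the last holds). Time passes only in rows, so rows that do not move let the fingers close. It gives the time, the measured TCP pose, the force, the opening and the grip force at its end, in the units of the state.
- manip.sense(): the state, without advancing time (a new reading comes with each control period).
- manip.snapshot(name): name is "scene" or "top" or "wrist"; returns (picture, depth): 400x640x3 uint8, red, green, blue; 400x640 float32, m along the optical axis (not along the pixel's ray), 0 where there is no reading.
- manip.camera_model(name): a dict with "fx", "fy", "cx", "cy" (pixels), "origin" and "attitude" of the camera in the world. Camera axes: x right, y up, looking along -z (the intrinsics and any distortion apply to the point x, -y, -z); pixel columns grow to the right and rows downward; lengths in m; the calibration is good to about 2 mm. A picture is of the moment at which its call begins: read the wrist's pose just before it. camera_model takes no time and is no camera call; for the wrist camera it gives the pose at the moment of the call.
- manip.sign_off(): hands the job in; it is judged then, once.
The state is a dict: "t": time; "q": joint angles; "qd": joint speeds; "tau": joint torques, N m; "tcp_pos": TCP position; "tool_rot": TCP orientation; "force": force on the tool from outside, world axes, zero at the start; "ft_torque": the same for the moment, N m; "finger_gap": opening from 0.0 (shut) to 1.0 (fully open); "gripper_force": force on a finger pad.
Only numpy, scipy, OpenCV 4.12 (cv2) and the standard library are available. Lean on these libraries where they do the work, as an engineer would, in place of code of your own. Each camera call takes 0.05 s, during which the arm holds its last target. There are 200 camera calls.

## Working session

There is one attempt and no reset: what is moved stays moved. The work goes in short steps, Python scripts to look and compute and a shell command to move; the robot and the scene stay as the last step left them, time stands still between calls to the robot, and variables do not carry over. Pictures are saved under pics/ and viewed, at most 14 in all, crops included, and the job is handed in when it is done.

```bash
ls; mkdir -p pics
cat > h.py <<'E'
import numpy as np, cv2, json
from station import manip
from scipy.spatial.transform import Rotation as R
def cam(n):
    m=manip.camera_model(n); a=np.array(m["attitude"],float)
    m["Rm"]=a if a.shape==(3,3) else R.from_quat(a).as_matrix(); return m
def pix2w(m,u,v,d=None,z=None):
    r=np.array([(u-m["cx"])/m["fx"],-(v-m["cy"])/m["fy"],-1.0]); r=m["Rm"]@r; o=np.array(m["origin"])
    return o+r*(d if z is None else (z-o[2])/r[2])
def w2pix(m,p):
    c=m["Rm"].T@(np.array(p)-m["origin"]); return m["cx"]+m["fx"]*c[0]/-c[2], m["cy"]-m["fy"]*c[1]/-c[2]
def shot(n,f):
    m=cam(n); im,d=manip.snapshot(n); cv2.imwrite(f"pics/{f}.png",im[:,:,::-1]); np.save(f"pics/{f}.npy",d); json.dump({k:np.array(v).tolist() for k,v in m.items() if k in("fx","fy","cx","cy","origin","Rm")},open(f"pics/{f}.json","w")); return m,im,d
def load(f):
    m=json.load(open(f"pics/{f}.json")); m={k:np.array(v) for k,v in m.items()}; return m,cv2.imread(f"pics/{f}.png"),np.load(f"pics/{f}.npy")
E
python3 - <<'E'
from h import *
print(manip.sense())
print(manip.camera_model("top"));print(manip.camera_model("wrist"))
shot("top","top0"); shot("scene","scene0");
E
```

```text
pics
{'t': 0.0, 'q': array([ 1.02552209e+00,  5.28465482e-01,  1.43387554e+00, -8.23793651e-06,
        1.18136266e+00, -1.78530769e-01]), 'qd': array([-0.00352632,  0.00025744,  0.00171883, -0.00042971,  0.00032693,
       -0.00108016]), 'tau': array([-3.40471024e-04, -4.42354882e+01, -1.78028101e+01, -1.92129251e-04,
        8.29021126e-03,  1.45999411e-05]), 'tcp_pos': array([0.22381822, 0.58297124, 0.30294236]), 'tool_rot': array([ 1.82344166e-01,  9.83234199e-01, -9.88491141e-04, -3.70146762e-04]), 'force': array([-0.28968749, -1.03878291,  0.34040251]), 'ft_torque': array([ 0.00986728, -0.04019924, -0.03903403]), 'gripper_force': 0.0, 'finger_gap': 1.0036225822938332}
{'fx': 465.03723390506764, 'fy': 465.03723390506764, 'cx': 317.3237918736128, 'cy': 204.65372364428868, 'origin': array([0.24645643, 0.02139183, 1.41171183]), 'attitude': array([ 0.07321127, -0.07036011, -0.67658476,  0.72933026])}
{'fx': 304.68591282183144, 'fy': 304.68591282183144, 'cx': 315.0217914001262, 'cy': 198.71893965388, 'origin': array([0.15226187, 0.61071712, 0.37382266]), 'attitude': array([-0.12523683, -0.0855217 ,  0.55988444,  0.81457424])}
```

View pics/top0.png

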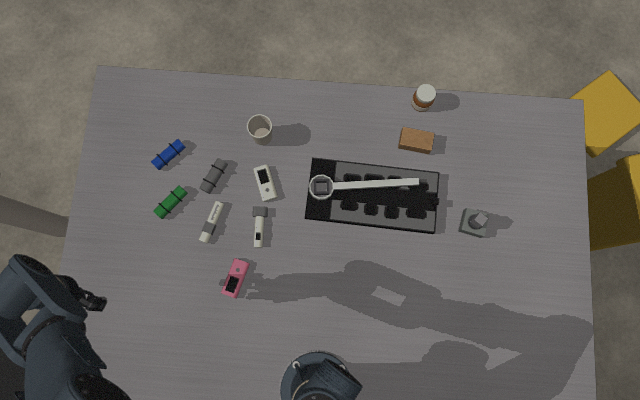

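View pics/scene0.png

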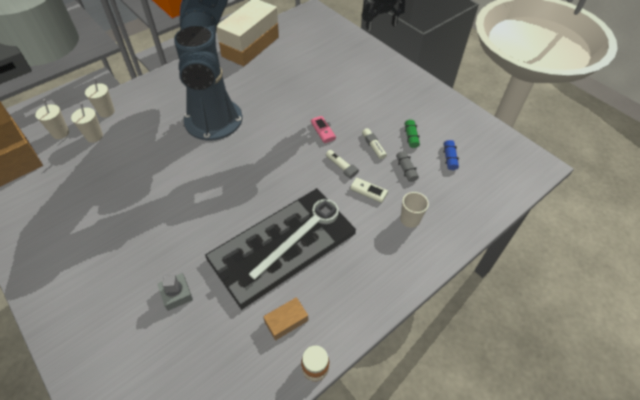

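Run:
```python
from h import *
m,im,d=load("top0")
a=cv2.resize(im[130:310,140:300],None,fx=3.3,fy=3.3,interpolation=cv2.INTER_CUBIC)
cv2.imwrite("pics/c1.png",a)
b=cv2.resize(im[145:245,295:500],None,fx=3.9,fy=3.9,interpolation=cv2.INTER_CUBIC)
cv2.imwrite("pics/c2.png",b)
for n,u,v in [("logger",264,183),("therm",259,226),("pen",212,221),("carrier",213,176),("lock",321,187),("stand",476,222),("cup",260,127),("carton",417,140)]:
    print(n,d[v,u],pix2w(m,u,v,d=d[v,u]).round(4))
# camera tilt
print(m["Rm"].round(3))
```

```text
logger 1.4323411 [0.5882 0.2067 0.0218]
therm 1.4017682 [0.4532 0.2082 0.0252]
pen 1.4083838 [0.4584 0.3521 0.0212]
carrier 1.4310068 [0.5973 0.3646 0.0269]
lock 1.4174002 [0.5857 0.0306 0.0344]
stand 1.3526497 [ 0.5044 -0.4269  0.0784]
cup 1.481193 [0.7731 0.2389 0.0104]
carton 1.440807 [ 0.7557 -0.2551  0.0422]
[[ 0.075  0.977 -0.202]
 [-0.997  0.074 -0.012]
 [ 0.004  0.202  0.979]]
```

View pics/c1.png

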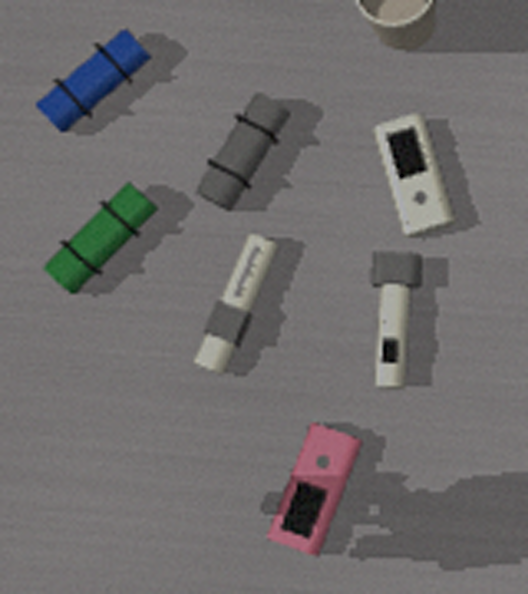

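View pics/c2.png

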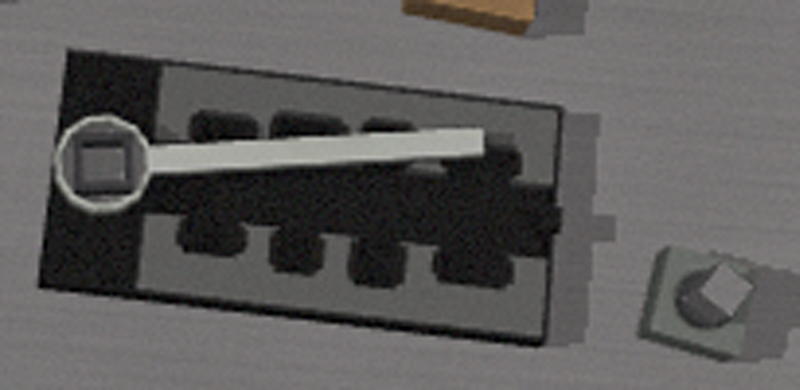

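Run:
```python
from h import *
m,im,d=load("top0")
print("key",pix2w(m,480.6,219.6,z=.086).round(4), d[219,480])
P=lambda u,v,z:pix2w(m,295+u/3.9,145+v/3.9,z=z)
for c,z in [((66,50),.029),((562,105),.029),((545,345),.029),((40,288),.029),((102,164),.058),((484,142),.054),((224,182),.029),((300,185),.029),((385,192),.029),((475,205),.029),((646,335),.036),((735,360),.036),((668,248),.036)]: print(c,P(*c,z).round(4))
w=cam("wrist"); s=manip.sense(); T=R.from_quat(s["tool_rot"]).as_matrix()
print("wrist in tool",T.T@(w["origin"]-s["tcp_pos"])); print((T.T@w["Rm"]).round(3))
for u,v in [(320,200),(0,0),(640,0),(0,400),(640,400)]: print(pix2w(w,u,v,z=0).round(3))
D=[(x,y) for x in range(150,300) for y in range(130,310)]
```

```text
key [ 0.511  -0.4376  0.086 ] 1.3414565
(66, 50) [0.6778 0.0655 0.029 ]
(562, 105) [ 0.6623 -0.329   0.029 ]
(545, 345) [ 0.4697 -0.3201  0.029 ]
(40, 288) [0.4849 0.0708 0.029 ]
(102, 164) [0.5798 0.03   0.058 ]
(484, 142) [ 0.6205 -0.2632  0.054 ]
(224, 182) [ 0.5797 -0.0662  0.029 ]
(300, 185) [ 0.5818 -0.1257  0.029 ]
(385, 192) [ 0.5812 -0.1923  0.029 ]
(475, 205) [ 0.5761 -0.2629  0.029 ]
(646, 335) [ 0.4822 -0.3955  0.036 ]
(735, 360) [ 0.468  -0.4637  0.036 ]
(668, 248) [ 0.5515 -0.4116  0.036 ]
wrist in tool [ 0.07677862  0.00010224 -0.07088392]
[[ 0.     0.954  0.3  ]
 [ 1.     0.    -0.001]
 [-0.001  0.3   -0.954]]
[0.266 0.574 0.   ]
[-0.066  0.334  0.   ]
[0.179 0.972 0.   ]
[ 0.399 -0.032  0.   ]
[0.77  0.938 0.   ]
```

```bash
cat >> h.py <<'E'
def go(x,y,z,th):
    s=manip.sense(); T=R.from_quat(s["tool_rot"]).as_matrix(); p=s["tcp_pos"]
    t0=np.arctan2(T[1,1],T[0,1]); dt=(th-t0+np.pi)%(2*np.pi)-np.pi
    v=np.array([x,y,z])-p; c,sn=np.cos(th),np.sin(th)
    print("t",round(s["t"],2),"tcp",p.round(4),"th",round(t0,3),"tilt",T[:,2].round(3),"F",np.round(s["force"],1),"gap",round(s["finger_gap"],3),"gf",round(float(s["gripper_force"]),1),"q6",round(s["q"][5],2))
    a=T.T@v/.5; b=np.array([-sn*v[0]+c*v[1],c*v[0]+sn*v[1],-v[2]])/.5
    print(" dp before turn",a.round(4)," after turn",b.round(4)," rows>=",round(np.linalg.norm(v)/.0417,1)," rotz",round(-dt/2/np.pi,4)," tilt fix rot xyz",(R.from_matrix(T.T@R.from_euler("z",th).as_matrix()@np.array([[0,1,0],[1,0,0],[0,0,-1.]])).as_rotvec()/2/np.pi).round(4))
E
python3 -m crank '[{"dp":[-0.0635,-0.047,0],"delta_rot":[0,0,0],"fingers":1},{"dp":[-0.0635,-0.047,0],"delta_rot":[0,0,0],"fingers":1},{"dp":[-0.0635,-0.047,0],"delta_rot":[0,0,0],"fingers":1},{"dp":[-0.0635,-0.047,0],"delta_rot":[0,0,0],"fingers":1},{"dp":[-0.0635,-0.047,0],"delta_rot":[0,0,0],"fingers":1},{"dp":[-0.0635,-0.047,0],"delta_rot":[0,0,0],"fingers":1},{"dp":[-0.0635,-0.047,0],"delta_rot":[0,0,0],"fingers":1},{"dp":[-0.0635,-0.047,0],"delta_rot":[0,0,0],"fingers":1},{"dp":[-0.0635,-0.047,0],"delta_rot":[0,0,0],"fingers":1},{"dp":[-0.0635,-0.047,0],"delta_rot":[0,0,0],"fingers":1},{"dp":[-0.0635,-0.047,0],"delta_rot":[0,0,0],"fingers":1},{"dp":[-0.0635,-0.047,0],"delta_rot":[0,0,0],"fingers":1}]' 40
python3 -c 'from h import *; go(.511,-.4376,.30,1.204)'
```

```text
t: 1.1
tcp_pos: [0.4791, 0.1817, 0.3037]
tool_rot: [0.182, 0.983, -0.0, -0.0]
force: [0.4, 0.9, 0.3]
finger_gap: 1.0
gripper_force: 0.0
t 1.1 tcp [0.4791 0.1817 0.3037] th 1.204 tilt [-0.001  0.    -1.   ] F [0.4 0.9 0.3] gap 1.0 gf 0.0 q6 -1.06
 dp before turn [-0.5039 -1.1332  0.0073]  after turn [-0.5038 -1.1333  0.0074]  rows>= 14.9  rotz -0.0  tilt fix rot xyz [-0.     -0.0001 -0.    ]
```

```bash
python3 -m crank '[{"dp":[-0.0594,-0.0423,0],"delta_rot":[0,0,0],"fingers":1},{"dp":[-0.0594,-0.0423,0],"delta_rot":[0,0,0],"fingers":1},{"dp":[-0.0594,-0.0423,0],"delta_rot":[0,0,0],"fingers":1},{"dp":[-0.0594,-0.0423,0],"delta_rot":[0,0,0],"fingers":1},{"dp":[-0.0594,-0.0423,0],"delta_rot":[0,0,0],"fingers":1},{"dp":[0,0,0],"delta_rot":[0,0,0],"fingers":1}]' >/dev/null
python3 -c 'from h import *; shot("wrist","w_lock"); go(.58,.03,.3,1.204)'
python3 -m crank '[{"dp":[-0.0172,-0.0769,0],"delta_rot":[0,0,0],"fingers":1},{"dp":[-0.0172,-0.0769,0],"delta_rot":[0,0,0],"fingers":1},{"dp":[-0.0172,-0.0769,0],"delta_rot":[0,0,0],"fingers":1},{"dp":[-0.0172,-0.0769,0],"delta_rot":[0,0,0],"fingers":1},{"dp":[-0.0172,-0.0769,0],"delta_rot":[0,0,0],"fingers":1},{"dp":[-0.0172,-0.0769,0],"delta_rot":[0,0,0],"fingers":1},{"dp":[-0.0172,-0.0769,0],"delta_rot":[0,0,0],"fingers":1},{"dp":[-0.0172,-0.0769,0],"delta_rot":[0,0,0],"fingers":1},{"dp":[-0.0172,-0.0769,0],"delta_rot":[0,0,0],"fingers":1},{"dp":[-0.0172,-0.0769,0],"delta_rot":[0,0,0],"fingers":1},{"dp":[-0.0172,-0.0769,0],"delta_rot":[0,0,0],"fingers":1},{"dp":[-0.0172,-0.0769,0],"delta_rot":[0,0,0],"fingers":1}]' >/dev/null
python3 -m crank '[{"dp":[0,0,0],"delta_rot":[0,0,0],"fingers":1}]'
python3 - <<'E'
from h import *
shot("wrist","w_key"); go(.511,-.4376,.3,1.204)
m,a,_=load("w_lock"); m2,b,_=load("w_key")
print("lock px",w2pix(m,[.58,.03,.058]),"key px",w2pix(m2,[.511,-.4376,.086]))
cv2.imwrite("pics/v1.png",np.vstack([cv2.resize(a,(480,300)),cv2.resize(b,(480,300))]))
E
```

```text
t 1.65 tcp [0.5812 0.0284 0.3034] th 1.199 tilt [ 0.001 -0.001 -1.   ] F [-1.  -0.4  0. ] gap 0.997 gf 0.0 q6 -1.34
 dp before turn [0.0034 0.0021 0.0068]  after turn [0.0034 0.0021 0.0068]  rows>= 0.1  rotz -0.0008  tilt fix rot xyz [-0.      0.0002 -0.0008]
t: 2.73
tcp_pos: [0.5087, -0.4425, 0.3035]
tool_rot: [0.185, 0.983, -0.002, 0.001]
force: [-0.0, -0.1, -0.0]
finger_gap: 0.999
gripper_force: 0.0
t 2.78 tcp [ 0.5092 -0.4388  0.3031] th 1.2 tilt [-0. -0. -1.] F [0.4 0.4 0.5] gap 1.002 gf 0.0 q6 -2.08
 dp before turn [-0.0025  0.0036  0.0062]  after turn [-0.0025  0.0036  0.0062]  rows>= 0.1  rotz -0.0006  tilt fix rot xyz [-0.     -0.     -0.0006]
lock px (np.float64(317.32038803480555), np.float64(172.57125800568838)) key px (np.float64(321.04594849560584), np.float64(184.99867508897486))
```

View pics/v1.png

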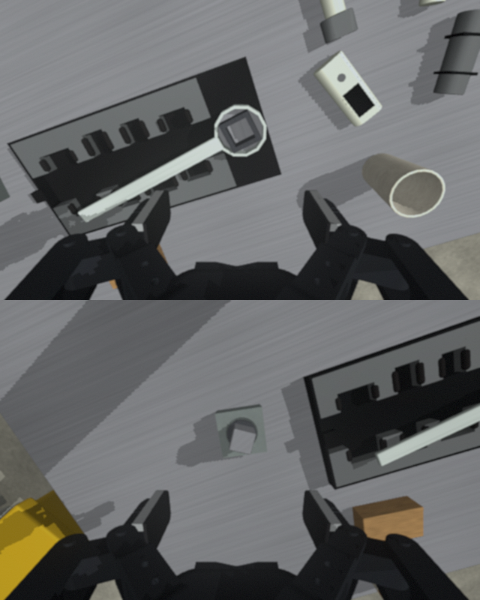

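Run:
```python
from h import *
_,a,_=load("w_lock"); _,b,_=load("w_key")
A=cv2.resize(a[130:220,265:375],None,fx=7,fy=6.6,interpolation=cv2.INTER_CUBIC) if 0 else cv2.resize(a[130:210,270:370],(500,400),interpolation=cv2.INTER_CUBIC)[:,:400]
B=cv2.resize(b[140:220,270:370],(500,400),interpolation=cv2.INTER_CUBIC)[:,:400]
cv2.imwrite("pics/v2.png",np.hstack([A,B]))
```

```text
(no output)
```

View pics/v2.png

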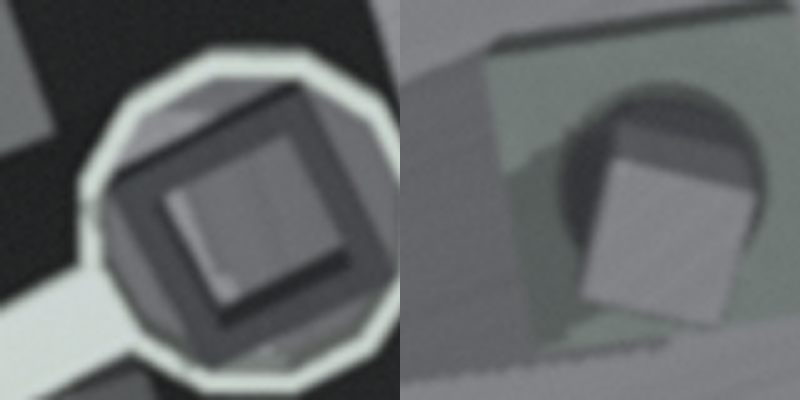

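Run:
```python
from h import *
def sq(f,ox,oy,c,z):
    m,_,_=load(f); P=np.array([pix2w(m,ox+u/5,oy+v/5,z=z)[:2] for u,v in c])
    e=np.roll(P,-1,0)-P; a=np.arctan2(e[:,1],e[:,0]); ph=np.angle(np.exp(4j*a))/4
    print(f,P.mean(0).round(4),"sides",np.linalg.norm(e,axis=1).round(4),"ang",np.degrees(ph).round(1),np.angle(np.exp(4j*a).mean())/4)
sq("w_lock",270,130,[(108,188),(300,82),(396,264),(209,368)],.058)
sq("w_key",270,140,[(212,155),(356,192),(320,325),(182,297)],.086)
m,_,_=load("w_key"); c=[(487,52),(795,8)]
print([pix2w(m,270+(u-400)/5,140+v/5,z=.036).round(4) for u,v in c])
# hole ellipse centre
print("hole",pix2w(m,270+(662-400)/5,140+185/5,z=.036).round(4))
```

```text
w_lock [0.5843 0.0321] sides [0.0459 0.0442 0.0466 0.0454] ang [7.7 7.3 9.1 6.5] 0.133278116897856
w_key [ 0.5153 -0.4367] sides [0.0289 0.028  0.0281 0.0294] ang [-35.9 -34.6 -33.3 -33.1] -0.5978214054957431
[array([ 0.4732, -0.4622,  0.036 ]), array([ 0.4889, -0.3954,  0.036 ])]
hole [ 0.5156 -0.4369  0.036 ]
```

```bash
python3 -m crank '[{"dp":[0,0,0.014],"delta_rot":[0,0,0.0191],"fingers":1},{"dp":[0,0,0.014],"delta_rot":[0,0,0.0191],"fingers":1},{"dp":[0,0,0.014],"delta_rot":[0,0,0.0191],"fingers":1},{"dp":[0,0,0.014],"delta_rot":[0,0,0.0191],"fingers":1},{"dp":[0,0,0.014],"delta_rot":[0,0,0.0191],"fingers":1},{"dp":[0,0,0.014],"delta_rot":[0,0,0.0191],"fingers":1},{"dp":[0,0,0.014],"delta_rot":[0,0,0.0191],"fingers":1},{"dp":[0,0,0.014],"delta_rot":[0,0,0.0191],"fingers":1},{"dp":[0,0,0.014],"delta_rot":[0,0,0.0191],"fingers":1},{"dp":[0,0,0.014],"delta_rot":[0,0,0.0191],"fingers":1},{"dp":[0,0,0.014],"delta_rot":[0,0,0.0191],"fingers":1},{"dp":[0,0,0.014],"delta_rot":[0,0,0.0191],"fingers":1}]' >/dev/null
python3 -m crank '[{"dp":[0,0,0],"delta_rot":[0,0,0.0191],"fingers":1},{"dp":[0,0,0],"delta_rot":[0,0,0.0191],"fingers":1},{"dp":[0,0,0],"delta_rot":[0,0,0.0191],"fingers":1},{"dp":[0,0,0],"delta_rot":[0,0,0],"fingers":1},{"dp":[0,0,0],"delta_rot":[0,0,0],"fingers":1}]' >/dev/null
python3 - <<'E'
from h import *
m,im,d=shot("wrist","w_key2"); go(.513,-.437,.124,-.598)
u,v=map(int,w2pix(m,[.513,-.437,.086])); print(u,v)
A=cv2.resize(im[v-50:v+50,u-65:u+65,::-1],None,fx=6,fy=6,interpolation=cv2.INTER_CUBIC); cv2.imwrite("pics/v3.png",A)
E
```

```text
t 4.25 tcp [ 0.5106 -0.4344  0.2198] th -0.592 tilt [-0.001  0.001 -1.   ] F [ 1.3 -0.1 -0.4] gap 1.003 gf 0.0 q6 -0.28
 dp before turn [-0.0016  0.0071  0.1917]  after turn [-0.0015  0.0069  0.1917]  rows>= 2.3  rotz 0.001  tilt fix rot xyz [-0.0002 -0.0001  0.001 ]
320 217
```

View pics/v3.png

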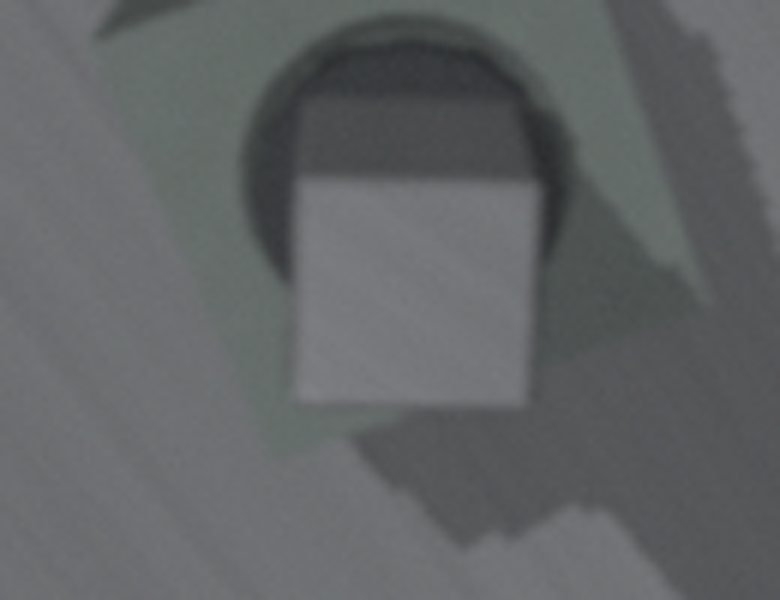

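Run:
```python
from h import *
m,_,d=load("w_key2")
c=[(297,178),(543,182),(528,405),(297,403)]
P=np.array([pix2w(m,255+u/6,167+v/6,z=.086)[:2] for u,v in c]); e=np.roll(P,-1,0)-P; a=np.arctan2(e[:,1],e[:,0])
print(P.mean(0),np.linalg.norm(e,axis=1),np.angle(np.exp(4j*a).mean())/4, np.degrees(np.angle(np.exp(4j*a))/4))
print("hole",pix2w(m,255+410/6,167+180/6,z=.036)); print(pix2w(m,255+415/6,167+300/6,d=d[217,324]))
```

```text
[ 0.51581217 -0.4377005 ] [0.02881182 0.02842086 0.02812469 0.02863692] -0.6085723224353081 [-34.81191118 -35.84200601 -34.36350694 -34.45766606]
hole [ 0.51563185 -0.43883991  0.036     ]
[ 0.51544466 -0.43795778  0.08685268]
```

```bash
python3 -m crank '[{"dp":[0.0005,0.0057,0],"delta_rot":[0,0,0.002],"fingers":1},{"dp":[0.0005,0.0057,0.03],"delta_rot":[0,0,0],"fingers":1},{"dp":[0,0,0.04],"delta_rot":[0,0,0],"fingers":1},{"dp":[0,0,0.04],"delta_rot":[0,0,0],"fingers":1},{"dp":[0,0,0.04],"delta_rot":[0,0,0],"fingers":1},{"dp":[0,0,0.03],"delta_rot":[0,0,0],"fingers":1},{"dp":[0,0,0.0135],"delta_rot":[0,0,0],"fingers":1},{"dp":[0,0,0],"delta_rot":[0,0,0],"fingers":1}]' 80
python3 -m crank '[{"dp":[0,0,0],"delta_rot":[0,0,0],"fingers":-1},{"dp":[0,0,0],"delta_rot":[0,0,0],"fingers":-1},{"dp":[0,0,0],"delta_rot":[0,0,0],"fingers":-1},{"dp":[0,0,0],"delta_rot":[0,0,0],"fingers":-1},{"dp":[0,0,0],"delta_rot":[0,0,0],"fingers":-1},{"dp":[0,0,0],"delta_rot":[0,0,0],"fingers":-1},{"dp":[0,0,0],"delta_rot":[0,0,0],"fingers":-1},{"dp":[0,0,0],"delta_rot":[0,0,0],"fingers":-1},{"dp":[0,0,0],"delta_rot":[0,0,0],"fingers":-1},{"dp":[0,0,0],"delta_rot":[0,0,0],"fingers":-1}]'
python3 -c 'from h import *; go(.5156,-.4372,.2,-.605)'
```

```text
t: 4.92
tcp_pos: [0.5143, -0.4379, 0.1202]
tool_rot: [0.886, 0.463, -0.001, -0.002]
force: [0.4, 1.1, -0.5]
finger_gap: 1.001
gripper_force: 0.0
t: 5.75
tcp_pos: [0.5155, -0.4393, 0.1244]
tool_rot: [0.886, 0.463, 0.0, 0.001]
force: [-1.0, 0.9, 5.0]
finger_gap: 0.343
gripper_force: 79.8
t 5.75 tcp [ 0.5155 -0.4393  0.1244] th -0.609 tilt [ 0.001 -0.001 -1.   ] F [-1.   0.9  5. ] gap 0.343 gf 79.8 q6 -0.26
 dp before turn [ 0.0035 -0.002  -0.1512]  after turn [ 0.0036 -0.0022 -0.1512]  rows>= 1.8  rotz -0.0006  tilt fix rot xyz [ 0.0002  0.0001 -0.0006]
```

```bash
python3 -m crank '[{"dp":[0,0,-0.03],"delta_rot":[0,0,0],"fingers":-1},{"dp":[0,0,-0.05],"delta_rot":[0,0,0],"fingers":-1},{"dp":[0,0,-0.06],"delta_rot":[0,0,0],"fingers":-1},{"dp":[0,0,-0.04],"delta_rot":[0,0,0],"fingers":-1},{"dp":[0.0608,-0.0302,0],"delta_rot":[0,0,0],"fingers":-1},{"dp":[0.0608,-0.0302,0],"delta_rot":[0,0,0],"fingers":-1},{"dp":[0.0608,-0.0302,0],"delta_rot":[0,0,0],"fingers":-1},{"dp":[0.0608,-0.0302,0],"delta_rot":[0,0,0],"fingers":-1},{"dp":[0.0608,-0.0302,0],"delta_rot":[0,0,0],"fingers":-1},{"dp":[0.0608,-0.0302,0],"delta_rot":[0,0,0],"fingers":-1},{"dp":[0.0608,-0.0302,0],"delta_rot":[0,0,0],"fingers":-1},{"dp":[0.0608,-0.0302,0],"delta_rot":[0,0,0],"fingers":-1}]'
python3 -m crank '[{"dp":[0.0608,-0.0302,0],"delta_rot":[0,0,0],"fingers":-1},{"dp":[0.0608,-0.0302,0],"delta_rot":[0,0,0],"fingers":-1},{"dp":[0.0608,-0.0302,0],"delta_rot":[0,0,0],"fingers":-1},{"dp":[0.0608,-0.0302,0],"delta_rot":[0,0,0],"fingers":-1},{"dp":[0.0608,-0.0302,0],"delta_rot":[0,0,0],"fingers":-1},{"dp":[0.0608,-0.0302,0],"delta_rot":[0,0,0],"fingers":-1},{"dp":[0,0,0],"delta_rot":[0,0,0],"fingers":-1},{"dp":[0,0,0],"delta_rot":[0,0,0],"fingers":-1}]'
python3 - <<'E'
from h import *
m,im,d=shot("wrist","w_lk2"); go(.5843,.0321,.2,.133)
u,v=map(int,w2pix(m,[.5843,.0321,.058])); print(u,v, w2pix(m,manip.sense()["tcp_pos"]-[0,0,.034]))
A=cv2.resize(im[80:360,200:440,::-1],None,fx=2.1,fy=2.1,interpolation=cv2.INTER_CUBIC); cv2.imwrite("pics/v4.png",A)
E
```

```text
t: 6.75
tcp_pos: [0.5544, -0.1684, 0.2121]
tool_rot: [0.887, 0.463, -0.001, -0.001]
force: [1.2, -0.1, -4.2]
finger_gap: 0.34
gripper_force: 80.3
t: 7.42
tcp_pos: [0.5843, 0.0333, 0.2121]
tool_rot: [0.886, 0.465, -0.001, -0.001]
force: [-0.3, 0.4, -3.9]
finger_gap: 0.339
gripper_force: 80.0
t 7.47 tcp [0.5844 0.0319 0.2122] th -0.606 tilt [-0.002 -0.    -1.   ] F [-0.7  0.5 -4. ] gap 0.337 gf 80.0 q6 0.47
 dp before turn [ 0.0002 -0.0002  0.0244]  after turn [ 0.0003 -0.0001  0.0244]  rows>= 0.3  rotz -0.1177  tilt fix rot xyz [-3.000e-04  1.000e-04 -1.177e-01]
316 207 (np.float64(317.6098277669939), np.float64(305.0091265119668))
```

View pics/v4.png

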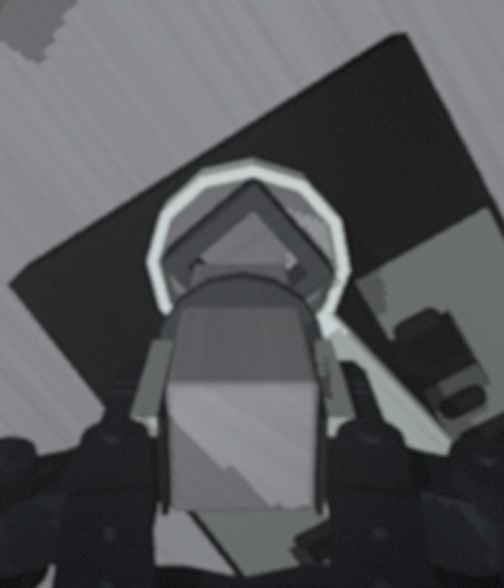

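Run:
```python
from h import *
m,_,d=load("w_lk2")
P=np.array([pix2w(m,200+u/2.1,80+v/2.1,z=.174)[:2] for u,v in [(168,382),(320,382),(318,509),(165,510)]]);print(P.mean(0),np.linalg.norm(np.roll(P,-1,0)-P,axis=1))
e=np.roll(P,-1,0)-P;a=np.arctan2(e[:,1],e[:,0]);print(np.angle(np.exp(4j*a).mean())/4)
# lock: plug corners visible
for u,v in [(253,180),(165,250),(335,265)]: print(pix2w(m,200+u/2.1,80+v/2.1,z=.058))
# ring ellipse outer: left, right, top
for u,v in [(147,262),(351,262),(250,158)]: print(pix2w(m,200+u/2.1,80+v/2.1,z=.058))
print(d[270,316],d[292,316])
```

```text
[0.58514301 0.03453836] [0.02900628 0.02912152 0.0312975  0.02942682]
-0.6096442135049189
[0.60547334 0.05765323 0.058     ]
[0.56401979 0.05446593 0.058     ]
[0.61249453 0.01395483 0.058     ]
[0.55573218 0.05451082 0.058     ]
[0.61799989 0.01158636 0.058     ]
[0.60903609 0.06474903 0.058     ]
0.12282798 0.12534249
```

```bash
python3 -m crank '[{"dp":[0,0,0],"delta_rot":[0,0,-0.0196],"fingers":-1},{"dp":[0,0,0],"delta_rot":[0,0,-0.0196],"fingers":-1},{"dp":[0,0,0],"delta_rot":[0,0,-0.0196],"fingers":-1},{"dp":[0,0,0],"delta_rot":[0,0,-0.0196],"fingers":-1},{"dp":[0,0,0],"delta_rot":[0,0,-0.0196],"fingers":-1},{"dp":[0,0,0],"delta_rot":[0,0,-0.0196],"fingers":-1},{"dp":[-0.04,0,0],"delta_rot":[0,0,0],"fingers":-1},{"dp":[-0.04,0,0],"delta_rot":[0,0,0],"fingers":-1},{"dp":[-0.04,0,0],"delta_rot":[0,0,0],"fingers":-1},{"dp":[0,0,0],"delta_rot":[0,0,0],"fingers":-1},{"dp":[0,0,0],"delta_rot":[0,0,0],"fingers":-1},{"dp":[0,0,0],"delta_rot":[0,0,0],"fingers":-1}]'
python3 - <<'E'
from h import *
m,im,d=shot("wrist","w_lk3"); go(.586,.033,.2,.133); print(m["origin"])
for i in range(3): go(.586,.033,.2,.133) if i==2 else manip.snapshot("wrist")
u,v=map(int,w2pix(m,[.586,.033,.058])); print(u,v)
A=cv2.resize(im[v-60:v+60,u-60:u+60,::-1],None,fx=5,fy=5,interpolation=cv2.INTER_CUBIC); cv2.imwrite("pics/v5.png",A)
E
```

```text
t: 8.47
tcp_pos: [0.5922, -0.0294, 0.2127]
tool_rot: [0.66, 0.751, -0.0, -0.001]
force: [-0.3, -0.6, -4.7]
finger_gap: 0.338
gripper_force: 80.2
t 8.52 tcp [ 0.5922 -0.0288  0.2128] th 0.129 tilt [-0.001  0.001 -1.   ] F [-0.6  0.4 -3.7] gap 0.339 gf 80.2 q6 -0.37
 dp before turn [0.1241 0.0036 0.0256]  after turn [0.1241 0.0041 0.0255]  rows>= 1.5  rotz -0.0006  tilt fix rot xyz [-0.0002 -0.0001 -0.0006]
[0.58251961 0.04679006 0.28359789]
t 8.62 tcp [ 0.5924 -0.0281  0.2129] th 0.13 tilt [-0.001  0.    -1.   ] F [-0.   0.2 -4.9] gap 0.341 gf 80.2 q6 -0.37
 dp before turn [0.1228 0.0032 0.0259]  after turn [0.1228 0.0035 0.0259]  rows>= 1.5  rotz -0.0004  tilt fix rot xyz [-0.0001 -0.0001 -0.0004]
317 124
```

View pics/v5.png

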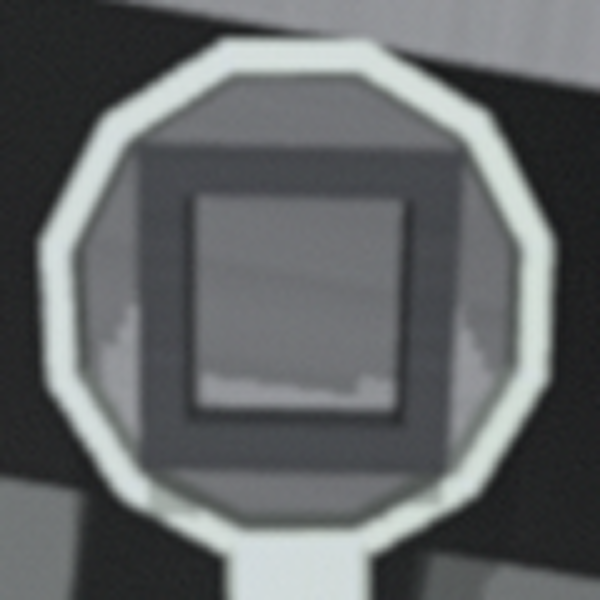

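Run:
```python
from h import *
m,_,d=load("w_lk3")
for c in [[(187,193),(410,195),(405,420),(187,420)],[(138,148),(463,150),(448,470),(143,468)]]:
    P=np.array([pix2w(m,257+u/5,64+v/5,z=.058)[:2] for u,v in c]);e=np.roll(P,-1,0)-P;a=np.arctan2(e[:,1],e[:,0]);print(P.mean(0),np.linalg.norm(e,axis=1),np.angle(np.exp(4j*a).mean())/4)
print([pix2w(m,257+u/5,64+v/5,d=d[64+v//5,257+u//5]).round(4) for u,v in [(160,300),(300,170),(430,300),(300,440),(300,300),(300,80)]])
```

```text
[0.58532278 0.0315979 ] [0.03150047 0.03165488 0.03214973 0.03193465] 0.1210579031063765
[0.58550604 0.03098951] [0.04552504 0.04508899 0.04541534 0.04506057] 0.1178561814006465
[array([0.5657, 0.0305, 0.0597]), array([0.5832, 0.0506, 0.0576]), array([0.6039, 0.0355, 0.0608]), array([0.5882, 0.0131, 0.0586]), array([0.5858, 0.0316, 0.0364]), array([0.5816, 0.0638, 0.0362])]
```

```bash
python3 -m crank '[{"dp":[0.04,0,0],"delta_rot":[0,0,0.0015],"fingers":-1},{"dp":[0.04,0.0004,0],"delta_rot":[0,0,0],"fingers":-1},{"dp":[0.0368,0,0],"delta_rot":[0,0,0],"fingers":-1},{"dp":[0,0,0.03],"delta_rot":[0,0,0],"fingers":-1},{"dp":[0,0,0.035],"delta_rot":[0,0,0],"fingers":-1},{"dp":[0,0,0],"delta_rot":[0,0,0],"fingers":-1},{"dp":[0,0,0.006],"delta_rot":[0,0,0],"fingers":-1},{"dp":[0,0,0.006],"delta_rot":[0,0,0],"fingers":-1},{"dp":[0,0,0.006],"delta_rot":[0,0,0],"fingers":-1},{"dp":[0,0,0.006],"delta_rot":[0,0,0],"fingers":-1},{"dp":[0,0,0],"delta_rot":[0,0,0],"fingers":-1}]' 100
python3 -c 'from h import *; go(.5855,.0295,.1495,.12)'
```

```text
t: 9.53
tcp_pos: [0.5858, 0.0294, 0.1685]
tool_rot: [0.663, 0.748, -0.0, -0.0]
force: [-0.3, -0.2, -4.8]
finger_gap: 0.338
gripper_force: 100.2
t 9.53 tcp [0.5858 0.0294 0.1685] th 0.12 tilt [-0.  0. -1.] F [-0.3 -0.2 -4.8] gap 0.338 gf 100.2 q6 -0.26
 dp before turn [ 0.0003 -0.0006  0.0381]  after turn [ 0.0003 -0.0006  0.0381]  rows>= 0.5  rotz 0.0001  tilt fix rot xyz [-0.     -0.      0.0001]
```

```bash
python3 -m crank '[{"dp":[0,0,0.007],"delta_rot":[0,0,0],"fingers":-1},{"dp":[0,0,0.007],"delta_rot":[0,0,0],"fingers":-1},{"dp":[0,0,0.007],"delta_rot":[0,0,0],"fingers":-1},{"dp":[0,0,0],"delta_rot":[0,0,0],"fingers":-1}]'
python3 -m crank '[{"dp":[0,0,0.006],"delta_rot":[0,0,0],"fingers":-1},{"dp":[0,0,0.006],"delta_rot":[0,0,0],"fingers":-1},{"dp":[0,0,0.005],"delta_rot":[0,0,0],"fingers":-1},{"dp":[0,0,0.003],"delta_rot":[0,0,0],"fingers":-1},{"dp":[0,0,0],"delta_rot":[0,0,0],"fingers":-1},{"dp":[0,0,0],"delta_rot":[0,0,0],"fingers":-1}]'
```

```text
t: 9.87
tcp_pos: [0.5854, 0.0295, 0.1573]
tool_rot: [0.663, 0.748, -0.0, -0.001]
force: [-0.2, -0.7, -4.7]
finger_gap: 0.334
gripper_force: 100.2
t: 10.37
tcp_pos: [0.5859, 0.0296, 0.1504]
tool_rot: [0.663, 0.749, 0.0, 0.0]
force: [-2.5, -0.4, 11.4]
finger_gap: 0.341
gripper_force: 102.4
```

```bash
python3 -m crank '[{"dp":[0,0,-0.001],"delta_rot":[0,0,-0.01],"fingers":-1},{"dp":[0,0,0],"delta_rot":[0,0,-0.016],"fingers":-1},{"dp":[0,0,0],"delta_rot":[0,0,-0.016],"fingers":-1},{"dp":[0,0,0],"delta_rot":[0,0,-0.016],"fingers":-1},{"dp":[0,0,0],"delta_rot":[0,0,-0.016],"fingers":-1},{"dp":[0,0,0],"delta_rot":[0,0,-0.016],"fingers":-1},{"dp":[0,0,0],"delta_rot":[0,0,-0.016],"fingers":-1}]'
python3 -c 'from h import *; go(.5855,.0295,.1495,1.9); print(manip.sense()["ft_torque"])'
python3 -m crank '[{"dp":[0,0,0],"delta_rot":[0,0,-0.016],"fingers":-1},{"dp":[0,0,0],"delta_rot":[0,0,-0.016],"fingers":-1},{"dp":[0,0,0],"delta_rot":[0,0,-0.016],"fingers":-1},{"dp":[0,0,0],"delta_rot":[0,0,-0.016],"fingers":-1},{"dp":[0,0,0],"delta_rot":[0,0,-0.016],"fingers":-1},{"dp":[0,0,0],"delta_rot":[0,0,-0.016],"fingers":-1},{"dp":[0,0,0],"delta_rot":[0,0,-0.016],"fingers":-1}]'
python3 -c 'from h import *; go(.5855,.0295,.1495,1.9); print(manip.sense()["ft_torque"])'
```

```text
t: 10.95
tcp_pos: [0.5859, 0.0302, 0.1504]
tool_rot: [0.381, 0.925, 0.001, 0.0]
force: [-3.0, 2.6, 8.0]
finger_gap: 0.339
gripper_force: 102.0
t 10.95 tcp [0.5859 0.0302 0.1504] th 0.789 tilt [ 0.001  0.002 -1.   ] F [-3.   2.6  8. ] gap 0.339 gf 102.0 q6 -0.93
 dp before turn [-0.0003 -0.0016  0.0018]  after turn [ 0.0013 -0.001   0.0018]  rows>= 0.0  rotz -0.1768  tilt fix rot xyz [ 3.000e-04  1.000e-04 -1.768e-01]
[ 0.51391516  0.3917899  -0.44420977]
t: 11.53
tcp_pos: [0.5859, 0.0308, 0.1504]
tool_rot: [0.039, 0.999, 0.001, 0.0]
force: [-3.0, 2.9, 7.7]
finger_gap: 0.334
gripper_force: 102.1
t 11.53 tcp [0.5859 0.0308 0.1504] th 1.492 tilt [ 0.001  0.003 -1.   ] F [-3.   2.9  7.7] gap 0.334 gf 102.1 q6 -1.63
 dp before turn [ 0.0007 -0.0026  0.0018]  after turn [ 0.0017 -0.0021  0.0018]  rows>= 0.0  rotz -0.0649  tilt fix rot xyz [ 0.0004  0.0002 -0.0649]
[ 0.89222019  0.4394086  -0.40077107]
```

```bash
python3 -m crank '[{"dp":[0,0,0],"delta_rot":[0,0,-0.01],"fingers":-1},{"dp":[0,0,0],"delta_rot":[0,0,-0.01],"fingers":-1},{"dp":[0,0,0],"delta_rot":[0,0,-0.01],"fingers":-1},{"dp":[0,0,0],"delta_rot":[0,0,-0.01],"fingers":-1}]' >/dev/null
python3 -c 'from h import *; go(.5855,.0295,.1495,1.9); print(manip.sense()["ft_torque"])'
python3 -m crank '[{"dp":[0,0,0],"delta_rot":[0,0,-0.01],"fingers":-1},{"dp":[0,0,0],"delta_rot":[0,0,-0.01],"fingers":-1}]' >/dev/null
python3 -c 'from h import *; go(.5855,.0295,.1495,1.9); print(manip.sense()["ft_torque"])'
```

```text
t 11.87 tcp [0.5858 0.031  0.1504] th 1.742 tilt [ 0.001  0.003 -1.   ] F [-1.7  5.1  7.7] gap 0.339 gf 102.0 q6 -1.88
 dp before turn [ 0.0012 -0.0028  0.0018]  after turn [ 0.0016 -0.0026  0.0018]  rows>= 0.0  rotz -0.0251  tilt fix rot xyz [ 0.0004  0.0002 -0.0251]
[ 1.08610503  0.54134775 -0.35646438]
t 12.03 tcp [0.5858 0.0311 0.1504] th 1.868 tilt [ 0.     0.003 -1.   ] F [-2.8  4.5  7.8] gap 0.335 gf 102.1 q6 -2.01
 dp before turn [ 0.0014 -0.0029  0.0018]  after turn [ 0.0015 -0.0029  0.0018]  rows>= 0.0  rotz -0.0052  tilt fix rot xyz [ 0.0005  0.0002 -0.0052]
[ 1.01433924  0.53502583 -0.31502323]
```

```bash
python3 -m crank '[{"dp":[0,0,0],"delta_rot":[0,0,-0.008],"fingers":-1},{"dp":[0,0,0],"delta_rot":[0,0,-0.008],"fingers":-1}]' >/dev/null
python3 -c 'from h import *; go(.5855,.0295,.1495,1.9); print(manip.sense()["ft_torque"])'
python3 -m crank '[{"dp":[0,0,0],"delta_rot":[0,0,-0.008],"fingers":-1},{"dp":[0,0,0],"delta_rot":[0,0,0],"fingers":-1}]' >/dev/null
python3 -c 'from h import *; go(.5855,.0295,.1495,1.9); print(manip.sense()["ft_torque"])'
```

```text
t 12.2 tcp [0.5857 0.0311 0.1504] th 1.967 tilt [ 0.     0.003 -1.   ] F [-1.3  4.5  6.9] gap 0.341 gf 102.3 q6 -2.11
 dp before turn [ 0.0016 -0.0029  0.0017]  after turn [ 0.0014 -0.003   0.0018]  rows>= 0.0  rotz 0.0107  tilt fix rot xyz [0.0005 0.0002 0.0107]
[ 0.94926768  0.64579768 -0.75379747]
t 12.37 tcp [0.5856 0.031  0.1504] th 2.009 tilt [ 0.     0.005 -1.   ] F [-3.1  4.5  8.6] gap 0.338 gf 102.8 q6 -2.15
 dp before turn [ 0.0015 -0.0026  0.0018]  after turn [ 0.0012 -0.0028  0.0018]  rows>= 0.0  rotz 0.0174  tilt fix rot xyz [0.0007 0.0003 0.0174]
[ 0.93789458  0.65808303 -1.74329174]
```

```bash
python3 -m crank '[{"dp":[0,0,0],"delta_rot":[0,0,0.012],"fingers":-1},{"dp":[0,0,-0.01],"delta_rot":[0,0,0],"fingers":-1},{"dp":[0,0,-0.03],"delta_rot":[0,0,0],"fingers":-1},{"dp":[0,0,-0.04],"delta_rot":[0,0,0],"fingers":-1},{"dp":[0,0,-0.05],"delta_rot":[0,0,0.01],"fingers":-1},{"dp":[0,0,-0.05],"delta_rot":[0,0,0.019],"fingers":-1},{"dp":[0,0,-0.05],"delta_rot":[0,0,0.019],"fingers":-1},{"dp":[0,0,0],"delta_rot":[0,0,0.019],"fingers":-1},{"dp":[0,0,0],"delta_rot":[0,0,0.019],"fingers":-1},{"dp":[0,0,0],"delta_rot":[0,0,0.019],"fingers":-1},{"dp":[0,0,0],"delta_rot":[0,0,0],"fingers":-1}]'
python3 -c '
from h import *
shot("wrist","w_a"); shot("top","top1")
s=manip.sense()["q"][5]; go(.5156,-.438,.265,1.2)
A=cv2.imread("pics/top1.png")[60:260,140:520]; cv2.imwrite("pics/v6.png",cv2.resize(A,None,fx=2.1,fy=2.1,interpolation=cv2.INTER_CUBIC))'
```

```text
t: 13.28
tcp_pos: [0.5856, 0.0294, 0.2637]
tool_rot: [0.144, 0.99, -0.0, -0.0]
force: [-0.5, -0.2, -5.1]
finger_gap: 0.338
gripper_force: 100.6
t 13.38 tcp [0.5856 0.0294 0.2634] th 1.287 tilt [-0.001 -0.    -1.   ] F [ 0.   0.5 -4. ] gap 0.338 gf 100.6 q6 -1.43
 dp before turn [-0.1272 -0.9367 -0.0028]  after turn [-0.2082 -0.922  -0.0032]  rows>= 11.3  rotz 0.0139  tilt fix rot xyz [-0.0001 -0.0001  0.0139]
```

View pics/v6.png

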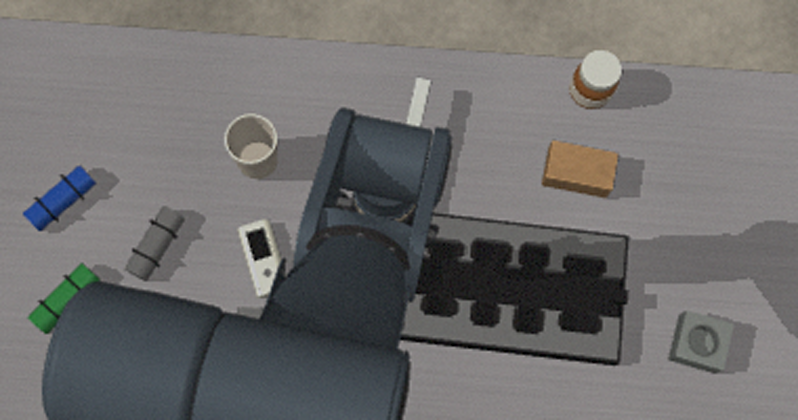

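```bash
python3 -m crank '[{"dp":[-0.0109,-0.078,0],"delta_rot":[0,0,0],"fingers":-1},{"dp":[-0.0109,-0.078,0],"delta_rot":[0,0,0],"fingers":-1},{"dp":[-0.0109,-0.078,0],"delta_rot":[0,0,0],"fingers":-1},{"dp":[-0.0109,-0.078,0],"delta_rot":[0,0,0],"fingers":-1},{"dp":[-0.0109,-0.078,0],"delta_rot":[0,0,0],"fingers":-1},{"dp":[-0.0109,-0.078,0],"delta_rot":[0,0,0],"fingers":-1},{"dp":[-0.0109,-0.078,0],"delta_rot":[0,0,0],"fingers":-1},{"dp":[-0.0109,-0.078,0],"delta_rot":[0,0,0],"fingers":-1},{"dp":[-0.0109,-0.078,0],"delta_rot":[0,0,0],"fingers":-1},{"dp":[-0.0109,-0.078,0],"delta_rot":[0,0,0],"fingers":-1},{"dp":[-0.0109,-0.078,0],"delta_rot":[0,0,0],"fingers":-1},{"dp":[-0.0109,-0.078,0],"delta_rot":[0,0,0],"fingers":-1}]'
python3 -m crank '[{"dp":[0,0,0.05],"delta_rot":[0,0,0],"fingers":-1},{"dp":[0,0,0.06],"delta_rot":[0,0,0],"fingers":-1},{"dp":[0,0,0.06],"delta_rot":[0,0,0],"fingers":-1},{"dp":[0,0,0.04],"delta_rot":[0,0,0],"fingers":-1},{"dp":[0,0,0],"delta_rot":[0,0,0],"fingers":-1},{"dp":[0,0,0],"delta_rot":[0,0,0],"fingers":-1}]'
python3 -c 'from h import *; go(.5175,-.4382,.1235,1.287)'
```

```text
t: 14.38
tcp_pos: [0.515, -0.4396, 0.2631]
tool_rot: [0.142, 0.99, 0.0, -0.0]
force: [0.5, 0.4, -3.4]
finger_gap: 0.33
gripper_force: 100.9
t: 14.88
tcp_pos: [0.5152, -0.4372, 0.1569]
tool_rot: [0.142, 0.99, 0.001, -0.002]
force: [1.0, 0.9, -2.9]
finger_gap: 0.335
gripper_force: 100.8
t 14.88 tcp [ 0.5152 -0.4372  0.1569] th 1.285 tilt [-0.003  0.003 -1.   ] F [ 1.   0.9 -2.9] gap 0.335 gf 100.8 q6 -2.15
 dp before turn [-0.0052 -0.0008  0.0668]  after turn [-0.005  -0.0006  0.0669]  rows>= 0.8  rotz -0.0003  tilt fix rot xyz [ 0.0003 -0.0005 -0.0003]
```

```bash
python3 -m crank '[{"dp":[-0.004,-0.001,0],"delta_rot":[0,0,0],"fingers":-1},{"dp":[0,0,0.006],"delta_rot":[0,0,0],"fingers":-1},{"dp":[0,0,0.006],"delta_rot":[0,0,0],"fingers":-1},{"dp":[0,0,0.006],"delta_rot":[0,0,0],"fingers":-1},{"dp":[0,0,0.006],"delta_rot":[0,0,0],"fingers":-1},{"dp":[0,0,0],"delta_rot":[0,0,0],"fingers":-1}]'
python3 -c 'from h import *; go(.5175,-.4382,.1235,1.287)'
```

```text
t: 15.38
tcp_pos: [0.5173, -0.4385, 0.1463]
tool_rot: [0.143, 0.99, 0.0, -0.0]
force: [-0.4, -0.1, -3.3]
finger_gap: 0.334
gripper_force: 100.9
t 15.38 tcp [ 0.5173 -0.4385  0.1463] th 1.283 tilt [-0.001  0.001 -1.   ] F [-0.4 -0.1 -3.3] gap 0.334 gf 100.9 q6 -2.15
 dp before turn [-0.0002  0.0006  0.0456]  after turn [-0.0001  0.0007  0.0456]  rows>= 0.5  rotz -0.0006  tilt fix rot xyz [ 0.0001 -0.0001 -0.0006]
```

```bash
python3 -m crank '[{"dp":[0,0,0.008],"delta_rot":[0,0,0],"fingers":-1},{"dp":[0,0,0.008],"delta_rot":[0,0,0],"fingers":-1},{"dp":[0,0,0.008],"delta_rot":[0,0,0],"fingers":-1},{"dp":[0,0,0],"delta_rot":[0,0,0],"fingers":-1}]'
python3 -m crank '[{"dp":[0,0,0.008],"delta_rot":[0,0,0],"fingers":-1},{"dp":[0,0,0.006],"delta_rot":[0,0,0],"fingers":-1},{"dp":[0,0,0.004],"delta_rot":[0,0,0],"fingers":-1},{"dp":[0,0,0.002],"delta_rot":[0,0,0],"fingers":-1},{"dp":[0,0,0],"delta_rot":[0,0,0],"fingers":-1}]'
```

```text
t: 15.72
tcp_pos: [0.5171, -0.4383, 0.1334]
tool_rot: [0.143, 0.99, 0.001, -0.001]
force: [0.0, 1.1, -4.0]
finger_gap: 0.337
gripper_force: 100.9
t: 16.13
tcp_pos: [0.5176, -0.4388, 0.1247]
tool_rot: [0.143, 0.99, 0.0, -0.0]
force: [0.2, -0.1, -4.2]
finger_gap: 0.34
gripper_force: 101.3
```

```bash
python3 -m crank '[{"dp":[0,0,0],"delta_rot":[0,0,0],"fingers":1},{"dp":[0,0,0],"delta_rot":[0,0,0],"fingers":1},{"dp":[0,0,0],"delta_rot":[0,0,0],"fingers":1},{"dp":[0,0,0],"delta_rot":[0,0,0],"fingers":1},{"dp":[0,0,-0.02],"delta_rot":[0,0,0],"fingers":1},{"dp":[0,0,-0.04],"delta_rot":[0,0,0],"fingers":1},{"dp":[0,0,-0.07],"delta_rot":[0,0,0],"fingers":1},{"dp":[0,0,-0.08],"delta_rot":[0,0,0],"fingers":1},{"dp":[0,0,-0.08],"delta_rot":[0,0,0],"fingers":1},{"dp":[0,0,-0.08],"delta_rot":[0,0,0],"fingers":1},{"dp":[0,0,-0.04],"delta_rot":[0,0,0],"fingers":1}]' 40
python3 -m crank '[{"dp":[0.0062,0.0796,0],"delta_rot":[0,0,0],"fingers":1},{"dp":[0.0062,0.0796,0],"delta_rot":[0,0,0],"fingers":1},{"dp":[0.0062,0.0796,0],"delta_rot":[0,0,0],"fingers":1},{"dp":[0.0062,0.0796,0],"delta_rot":[0,0,0],"fingers":1},{"dp":[0.0062,0.0796,0],"delta_rot":[0,0,0],"fingers":1},{"dp":[0.0062,0.0796,0],"delta_rot":[0,0,0],"fingers":1},{"dp":[0.0062,0.0796,0],"delta_rot":[0,0,0],"fingers":1},{"dp":[0,0,0],"delta_rot":[0,0,0],"fingers":1},{"dp":[0,0,0],"delta_rot":[0,0,0],"fingers":1},{"dp":[0,0,0],"delta_rot":[0,0,0],"fingers":1}]'
python3 - <<'E'
from h import *
m,im,d=shot("wrist","w_tray"); go(.575,-.165,.33,1.285)
# rectify to tray-like plane z=.029, 2 px/mm, x up, y left; window x .45...70, y -.36...10
H=[];W=[]
for X,Y in [(.70,.09),(.70,-.35),(.45,.09),(.45,-.35)]:
    W.append(w2pix(m,[X,Y,.029])); H.append(((.09-Y)*1800,(.70-X)*1800))
M=cv2.getPerspectiveTransform(np.float32(W),np.float32(H))
A=cv2.warpPerspective(im[:,:,::-1],M,(792,450)); A=cv2.convertScaleAbs(A,alpha=1.8,beta=20); cv2.imwrite("pics/v7.png",A)
E
```

```text
t: 17.05
tcp_pos: [0.5188, -0.44, 0.3371]
tool_rot: [0.143, 0.99, -0.003, 0.004]
force: [0.1, -0.1, 0.8]
finger_gap: 0.998
gripper_force: 0.0
t: 17.88
tcp_pos: [0.576, -0.1657, 0.3305]
tool_rot: [0.143, 0.99, -0.001, 0.001]
force: [-0.2, -0.2, 0.4]
finger_gap: 0.999
gripper_force: 0.0
t 17.93 tcp [ 0.5759 -0.1665  0.3303] th 1.283 tilt [ 0.001 -0.001 -1.   ] F [-0.1 -0.1  0.5] gap 0.999 gf 0.0 q6 -1.75
 dp before turn [0.0025 0.0023 0.0007]  after turn [0.0025 0.0023 0.0007]  rows>= 0.0  rotz -0.0004  tilt fix rot xyz [-0.0001  0.0002 -0.0004]
```

View pics/v7.png

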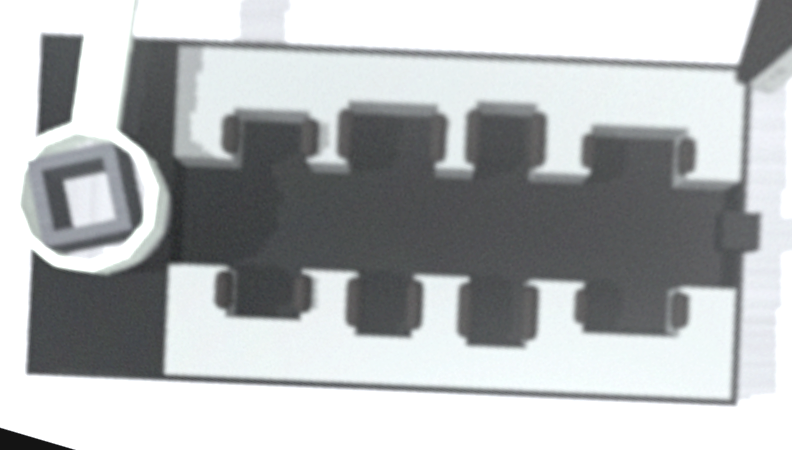

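```bash
python3 -m crank '[{"dp":[0.029,0.0656,0],"delta_rot":[0,0,0],"fingers":1},{"dp":[0.029,0.0656,0],"delta_rot":[0,0,0],"fingers":1},{"dp":[0.029,0.0656,0],"delta_rot":[0,0,0],"fingers":1},{"dp":[0.029,0.0656,0],"delta_rot":[0,0,0],"fingers":1},{"dp":[0.029,0.0656,0],"delta_rot":[0,0,0],"fingers":1},{"dp":[0.029,0.0656,0],"delta_rot":[0,0,0],"fingers":1},{"dp":[0.029,0.0656,0],"delta_rot":[0,0,0],"fingers":1},{"dp":[0.029,0.0656,0],"delta_rot":[0,0,0],"fingers":1},{"dp":[0.029,0.0656,0],"delta_rot":[0,0,0],"fingers":1},{"dp":[0.029,0.0656,0],"delta_rot":[0,0,0],"fingers":1},{"dp":[0.029,0.0656,0],"delta_rot":[0,0,0],"fingers":1},{"dp":[0.029,0.0656,0],"delta_rot":[0,0,0],"fingers":1}]' >/dev/null
python3 -m crank '[{"dp":[0,0,0],"delta_rot":[0,0,0],"fingers":1},{"dp":[0,0,0],"delta_rot":[0,0,0],"fingers":1},{"dp":[0,0,0],"delta_rot":[0,0,0],"fingers":1}]'
cat >> h.py <<'E'
def rect(f,out,x0=.36,x1=.68,y0=.10,y1=.46,z=.02,k=1650):
    m,im,d=load(f); c=[(x1,y1),(x1,y0),(x0,y1),(x0,y0)]
    M=cv2.getPerspectiveTransform(np.float32([w2pix(m,[X,Y,z]) for X,Y in c]),np.float32([((y1-Y)*k,(x1-X)*k) for X,Y in c]))
    A=cv2.warpPerspective(im,M,(int((y1-y0)*k),int((x1-x0)*k)),flags=cv2.INTER_CUBIC); cv2.imwrite(f"pics/{out}.png",A); return A
def blobs(f,zmin=.009,reg=(.36,.72,.08,.48)):
    """objects by height above the table from the depth picture; minAreaRect of the points' xy"""
    m,im,d=load(f); v,u=np.mgrid[0:400,0:640]
    r=np.stack([(u-m["cx"])/m["fx"],-(v-m["cy"])/m["fy"],-np.ones(u.shape)],-1)@m["Rm"].T
    P=m["origin"]+r*d[...,None]; ok=(d>0)&(P[...,2]>zmin)&(P[...,2]<.05)&(P[...,0]>reg[0])&(P[...,0]<reg[1])&(P[...,1]>reg[2])&(P[...,1]<reg[3])
    ok=cv2.morphologyEx(ok.astype(np.uint8),cv2.MORPH_OPEN,np.ones((3,3)))
    n,l,st,_=cv2.connectedComponentsWithStats(ok)
    for i in range(1,n):
        if st[i,4]<300: continue
        q=P[l==i]; c=im[l==i].mean(0).round(); rc=cv2.minAreaRect((q[:,:2]*1000).astype(np.float32)); b=cv2.boxPoints(rc); e=b[1]-b[0]; g=b[2]-b[1]; L=e if np.hypot(*e)>np.hypot(*g) else g
        print("px",l.shape and tuple(np.array(np.nonzero(l==i)).mean(1).round()[::-1]),"ctr",np.round(rc[0],1),"size",np.round(rc[1],1),"ang",round((np.arctan2(L[1],L[0])+np.pi/2)%np.pi-np.pi/2,3),"ztop",np.percentile(q[:,2],90).round(4),"bgr",c)
E
python3 - <<'E'
from h import *
shot("wrist","w_obj"); go(.52,.26,.33,1.283); rect("w_obj","v8"); blobs("w_obj")
E
```

```text
t: 19.18
tcp_pos: [0.5214, 0.2599, 0.3296]
tool_rot: [0.144, 0.99, -0.0, 0.0]
force: [0.6, -0.8, -0.2]
finger_gap: 1.001
gripper_force: 0.0
t 19.23 tcp [0.5214 0.2595 0.3296] th 1.281 tilt [ 0.    -0.001 -1.   ] F [ 0.1  0.2 -0.8] gap 0.999 gf 0.0 q6 -1.01
 dp before turn [ 0.003   0.0001 -0.0008]  after turn [ 0.003   0.0001 -0.0008]  rows>= 0.0  rotz -0.0003  tilt fix rot xyz [-0.0001  0.     -0.0003]
px (np.float64(378.0), np.float64(89.0)) ctr [459.1 357.6] size [ 31.  129.1] ang -0.279 ztop 0.0258 bgr [137. 143. 138.]
px (np.float64(263.0), np.float64(127.0)) ctr [454.5 212.2] size [123.8  44.9] ang 0.04 ztop 0.0253 bgr [132. 137. 132.]
px (np.float64(481.0), np.float64(125.0)) ctr [528.5 473.7] size [35.8 62.5] ang -0.642 ztop 0.0314 bgr [43. 90. 29.]
px (np.float64(411.0), np.float64(200.0)) ctr [602.8 368.3] size [ 39.1 110. ] ang -0.421 ztop 0.0314 bgr [80. 80. 77.]
px (np.float64(292.0), np.float64(225.0)) ctr [592.6 207.1] size [110.4  49.2] ang 0.385 ztop 0.0238 bgr [140. 145. 140.]
px (np.float64(335.0), np.float64(304.0)) ctr [716.9 232. ] size [ 6.2 31.8] ang -1.568 ztop 0.0465 bgr [88. 95. 97.]
```

View pics/v8.png

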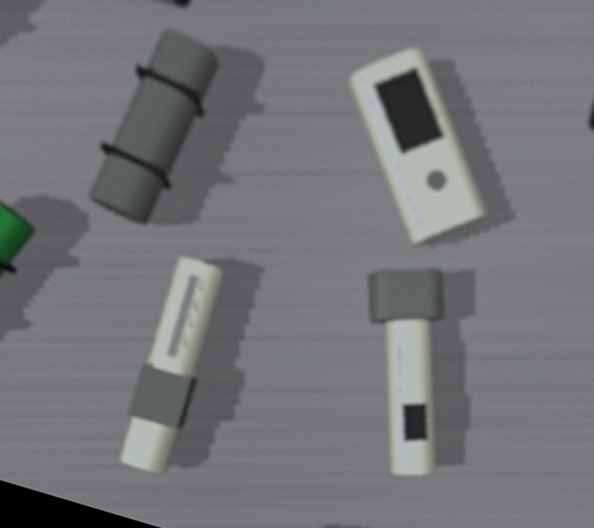

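```bash
python3 -m crank '[{"dp":[-0.0559,-0.0197,0],"delta_rot":[0,0,0],"fingers":1},{"dp":[-0.0559,-0.0197,0],"delta_rot":[0,0,0],"fingers":1},{"dp":[-0.0559,-0.0197,0],"delta_rot":[0,0,0],"fingers":1},{"dp":[0,0,0.065],"delta_rot":[0,0,-0.0179],"fingers":1},{"dp":[0,0,0.065],"delta_rot":[0,0,-0.0179],"fingers":1},{"dp":[0,0,0.065],"delta_rot":[0,0,-0.0179],"fingers":1},{"dp":[0,0,0.065],"delta_rot":[0,0,-0.0179],"fingers":1},{"dp":[0,0,0.065],"delta_rot":[0,0,-0.0179],"fingers":1},{"dp":[0,0,0.065],"delta_rot":[0,0,-0.0179],"fingers":1},{"dp":[0,0,0],"delta_rot":[0,0,0],"fingers":1},{"dp":[0,0,0],"delta_rot":[0,0,0],"fingers":1}]' 50
python3 -c 'from h import *; go(.5926,.2071,.072,1.956)'
```

```text
t: 20.15
tcp_pos: [0.5921, 0.2071, 0.1332]
tool_rot: [-0.19, 0.982, -0.0, -0.002]
force: [1.3, -0.0, 1.6]
finger_gap: 0.994
gripper_force: 0.0
t 20.15 tcp [0.5921 0.2071 0.1332] th 1.952 tilt [-0.005 -0.001 -1.   ] F [ 1.3 -0.   1.6] gap 0.994 gf 0.0 q6 -1.79
 dp before turn [-0.0014 -0.0004  0.1223]  after turn [-0.0009 -0.0003  0.1223]  rows>= 1.5  rotz -0.0006  tilt fix rot xyz [ 0.0001 -0.0007 -0.0006]
```

```bash
python3 -m crank '[{"dp":[-0.001,0,0.05],"delta_rot":[0,0,0],"fingers":1},{"dp":[0,0,0.04],"delta_rot":[0,0,0],"fingers":1},{"dp":[0,0,0.025],"delta_rot":[0,0,0],"fingers":1},{"dp":[0,0,0.009],"delta_rot":[0,0,0],"fingers":1},{"dp":[0,0,0],"delta_rot":[0,0,0],"fingers":-1},{"dp":[0,0,0],"delta_rot":[0,0,0],"fingers":-1},{"dp":[0,0,0],"delta_rot":[0,0,0],"fingers":-1},{"dp":[0,0,0],"delta_rot":[0,0,0],"fingers":-1},{"dp":[0,0,0],"delta_rot":[0,0,0],"fingers":-1},{"dp":[0,0,0],"delta_rot":[0,0,0],"fingers":-1},{"dp":[0,0,0],"delta_rot":[0,0,0],"fingers":-1},{"dp":[0,0,0],"delta_rot":[0,0,0],"fingers":-1}]' 60
python3 -c 'from h import *; go(.5926,.2071,.072,1.956)'
```

```text
t: 21.15
tcp_pos: [0.5944, 0.2095, 0.0749]
tool_rot: [-0.192, 0.981, -0.0, 0.002]
force: [-0.6, -0.9, 4.3]
finger_gap: 0.558
gripper_force: 61.7
t 21.15 tcp [0.5944 0.2095 0.0749] th 1.958 tilt [ 0.004  0.    -1.   ] F [-0.6 -0.9  4.3] gap 0.558 gf 61.7 q6 -1.8
 dp before turn [ 0.0052 -0.003   0.0058]  after turn [ 0.0052 -0.0031  0.0058]  rows>= 0.1  rotz 0.0003  tilt fix rot xyz [-0.0002  0.0006  0.0003]
```

```bash
python3 -m crank '[{"dp":[0,0,-0.03],"delta_rot":[0,0,0],"fingers":-1},{"dp":[0,0,-0.06],"delta_rot":[0,0,0.0171],"fingers":-1},{"dp":[0,0,-0.06],"delta_rot":[0,0,0.0171],"fingers":-1},{"dp":[0,0,-0.06],"delta_rot":[0,0,0.0171],"fingers":-1},{"dp":[0,0,0],"delta_rot":[0,0,0.0171],"fingers":-1},{"dp":[0,-0.04,0],"delta_rot":[0,0,0],"fingers":-1},{"dp":[0,-0.0786,0],"delta_rot":[0,0,0],"fingers":-1},{"dp":[0,-0.0786,0],"delta_rot":[0,0,0],"fingers":-1},{"dp":[0,-0.0786,0],"delta_rot":[0,0,0],"fingers":-1},{"dp":[0,-0.0786,0],"delta_rot":[0,0,0],"fingers":-1},{"dp":[0,-0.0786,0],"delta_rot":[0,0,0],"fingers":-1},{"dp":[0,-0.0786,0],"delta_rot":[0,0,0],"fingers":-1}]' >/dev/null
python3 -m crank '[{"dp":[0,-0.0786,0],"delta_rot":[0,0,0],"fingers":-1},{"dp":[0,-0.0786,0],"delta_rot":[0,0,0],"fingers":-1},{"dp":[0,-0.0786,0],"delta_rot":[0,0,0],"fingers":-1},{"dp":[0,-0.0786,0],"delta_rot":[0,0,0],"fingers":-1},{"dp":[0,-0.0786,0],"delta_rot":[0,0,0],"fingers":-1},{"dp":[0,-0.0386,0],"delta_rot":[0,0,0],"fingers":-1},{"dp":[0,0,0],"delta_rot":[0,0,0],"fingers":-1},{"dp":[0,0,0],"delta_rot":[0,0,0],"fingers":-1}]'
python3 -c '
from h import *
for i in range(4): shot("wrist","w_lg"); go(.5722,-.2631,.1,1.528)'
```

```text
t: 22.82
tcp_pos: [0.5728, -0.2632, 0.1782]
tool_rot: [0.023, 1.0, -0.0, 0.0]
force: [0.3, 0.1, -1.1]
finger_gap: 0.558
gripper_force: 62.1
t 22.87 tcp [ 0.5726 -0.2616  0.178 ] th 1.527 tilt [-0.     0.001 -1.   ] F [ 0.1  0.5 -1.5] gap 0.563 gf 62.1 q6 -2.13
 dp before turn [ 0.0007 -0.0031  0.156 ]  after turn [ 0.0008 -0.003   0.156 ]  rows>= 1.9  rotz -0.0001  tilt fix rot xyz [ 0.0001 -0.     -0.0001]
t 22.92 tcp [ 0.5727 -0.2607  0.1779] th 1.528 tilt [-0.001  0.001 -1.   ] F [ 0.   0.5 -1. ] gap 0.558 gf 62.1 q6 -2.13
 dp before turn [ 0.0007 -0.0049  0.1558]  after turn [ 0.0008 -0.0048  0.1558]  rows>= 1.9  rotz 0.0001  tilt fix rot xyz [ 0.0001 -0.0001  0.0001]
t 22.97 tcp [ 0.5728 -0.2602  0.1778] th 1.529 tilt [-0.001  0.001 -1.   ] F [ 0.1  0.2 -1.6] gap 0.556 gf 62.1 q6 -2.13
 dp before turn [ 0.0008 -0.0059  0.1557]  after turn [ 0.001  -0.0058  0.1557]  rows>= 1.9  rotz 0.0002  tilt fix rot xyz [ 0.0001 -0.0001  0.0002]
t 23.02 tcp [ 0.5729 -0.2601  0.1778] th 1.53 tilt [-0.001  0.001 -1.   ] F [-0.   0.3 -1.6] gap 0.559 gf 62.1 q6 -2.13
 dp before turn [ 0.0011 -0.0062  0.1556]  after turn [ 0.0012 -0.0061  0.1556]  rows>= 1.9  rotz 0.0003  tilt fix rot xyz [ 0.0001 -0.0001  0.0003]
```

```bash
cat >> h.py <<'E'
def inhand(f,zlo,zhi):
    m,im,d=load(f); v,u=np.mgrid[0:400,0:640]
    r=np.stack([(u-m["cx"])/m["fx"],-(v-m["cy"])/m["fy"],-np.ones(u.shape)],-1)@m["Rm"].T
    P=m["origin"]+r*d[...,None]; s=manip.sense(); T=R.from_quat(s["tool_rot"]).as_matrix(); Q=(P-s["tcp_pos"])@T
    ok=(d>0)&(P[...,2]>zlo)&(P[...,2]<zhi)&(abs(Q[...,1])<.018)&(abs(Q[...,0])<.12)
    q=Q[ok]*1000; print("inhand tool x",np.percentile(q[:,0],[0.5,99.5]).round(1),"mid",np.percentile(q[:,0],[.5,99.5]).mean().round(1),"y",np.percentile(q[:,1],[1,99]).round(1),"z",np.percentile(q[:,2],[2,50]).round(1))
E
python3 -c 'from h import *; inhand("w_lg",.108,.14)'
```

```text
inhand tool x [-41.7  58.3] mid 8.3 y [-17.6  17.6] z [50.5 52. ]
```

```bash
python3 -m crank '[{"dp":[-0.0044,-0.006,0.02],"delta_rot":[0,0,0],"fingers":-1},{"dp":[0,0,0.05],"delta_rot":[0,0,0],"fingers":-1},{"dp":[0,0,0.05],"delta_rot":[0,0,0],"fingers":-1},{"dp":[0,0,0.02],"delta_rot":[0,0,0],"fingers":-1},{"dp":[0,0,0.006],"delta_rot":[0,0,0],"fingers":-1},{"dp":[0,0,0],"delta_rot":[0,0,0],"fingers":-1},{"dp":[0,0,0],"delta_rot":[0,0,0],"fingers":-1},{"dp":[0,0,0],"delta_rot":[0,0,0],"fingers":-1}]'
python3 -m crank '[{"dp":[0,0,0.006],"delta_rot":[0,0,0],"fingers":-1},{"dp":[0,0,0.006],"delta_rot":[0,0,0],"fingers":-1},{"dp":[0,0,0.004],"delta_rot":[0,0,0],"fingers":-1},{"dp":[0,0,0],"delta_rot":[0,0,0],"fingers":-1},{"dp":[0,0,0],"delta_rot":[0,0,0],"fingers":-1}]'
python3 -c 'from h import *; go(.5744,-.2631,.0849,1.528)'
```

```text
t: 23.68
tcp_pos: [0.5759, -0.2653, 0.1059]
tool_rot: [0.021, 1.0, -0.001, 0.001]
force: [0.4, -0.6, -0.4]
finger_gap: 0.561
gripper_force: 62.1
t: 24.1
tcp_pos: [0.576, -0.2639, 0.0983]
tool_rot: [0.022, 1.0, 0.0, 0.001]
force: [0.6, 5.6, 5.7]
finger_gap: 0.555
gripper_force: 62.7
t 24.1 tcp [ 0.576  -0.2639  0.0983] th 1.528 tilt [ 0.002  0.001 -1.   ] F [0.6 5.6 5.7] gap 0.555 gf 62.7 q6 -2.14
 dp before turn [0.0033 0.0015 0.0268]  after turn [0.0032 0.0016 0.0268]  rows>= 0.3  rotz -0.0001  tilt fix rot xyz [ 0.0001  0.0003 -0.0001]
```

```bash
python3 -m crank '[{"dp":[0.0016,0.0016,0],"delta_rot":[0,0,0],"fingers":-1},{"dp":[0,0,0.006],"delta_rot":[0,0,0],"fingers":-1},{"dp":[0,0,0.006],"delta_rot":[0,0,0],"fingers":-1},{"dp":[0,0,0],"delta_rot":[0,0,0],"fingers":-1}]' 80
python3 -m crank '[{"dp":[0,0,0.006],"delta_rot":[0,0,0],"fingers":-1},{"dp":[0,0,0.006],"delta_rot":[0,0,0],"fingers":-1},{"dp":[0,0,0.004],"delta_rot":[0,0,0],"fingers":-1},{"dp":[0,0,0],"delta_rot":[0,0,0],"fingers":-1},{"dp":[0,0,0],"delta_rot":[0,0,0],"fingers":-1}]'
python3 -c 'from h import *; go(.5744,-.2631,.0849,1.528)'
```

```text
t: 24.43
tcp_pos: [0.5756, -0.2638, 0.0929]
tool_rot: [0.022, 1.0, -0.0, 0.002]
force: [1.7, 4.3, 10.0]
finger_gap: 0.554
gripper_force: 83.2
t: 24.85
tcp_pos: [0.5755, -0.2638, 0.085]
tool_rot: [0.022, 1.0, -0.0, 0.002]
force: [-0.1, 4.8, 10.6]
finger_gap: 0.554
gripper_force: 83.6
t 24.85 tcp [ 0.5755 -0.2638  0.085 ] th 1.527 tilt [ 0.003 -0.    -1.   ] F [-0.1  4.8 10.6] gap 0.554 gf 83.6 q6 -2.14
 dp before turn [0.0023 0.0012 0.0003]  after turn [0.0023 0.0012 0.0003]  rows>= 0.0  rotz -0.0002  tilt fix rot xyz [-0.      0.0005 -0.0002]
```

```bash
python3 -m crank '[{"dp":[0,0,0.003],"delta_rot":[0,0,0],"fingers":-1},{"dp":[0,0,0.003],"delta_rot":[0,0,0],"fingers":-1},{"dp":[0,0,0],"delta_rot":[0,0,0],"fingers":-1}]'
python3 -m crank '[{"dp":[0,0,-0.003],"delta_rot":[0,0,0],"fingers":0.45},{"dp":[0,0,-0.003],"delta_rot":[0,0,0],"fingers":0.45},{"dp":[0,0,0],"delta_rot":[0,0,0],"fingers":0.45},{"dp":[0,0,-0.02],"delta_rot":[0,0,0],"fingers":0.45},{"dp":[0,0,-0.04],"delta_rot":[0,0,0],"fingers":0.45},{"dp":[0,0,-0.07],"delta_rot":[0,0,0],"fingers":-1},{"dp":[0,0,0],"delta_rot":[0,0,0],"fingers":-1},{"dp":[0,0,0],"delta_rot":[0,0,0],"fingers":-1},{"dp":[0,0,0],"delta_rot":[0,0,0],"fingers":-1},{"dp":[0,0,0],"delta_rot":[0,0,0],"fingers":-1}]'
python3 -c '
from h import *
shot("wrist","w_lg2"); go(.575,-.2631,.115,1.528); blobs("w_lg2",zmin=.0305,reg=(.48,.68,-.32,-.03)); blobs("w_lg2",zmin=.026,reg=(.48,.68,-.32,-.03))'
```

```text
t: 25.1
tcp_pos: [0.5755, -0.2637, 0.0849]
tool_rot: [0.022, 1.0, -0.0, 0.002]
force: [-3.6, 5.7, 26.8]
finger_gap: 0.547
gripper_force: 85.1
t: 25.93
tcp_pos: [0.5736, -0.2637, 0.1466]
tool_rot: [0.021, 1.0, 0.001, -0.001]
force: [0.6, 0.2, 0.2]
finger_gap: 0.016
gripper_force: 0.0
t 25.98 tcp [ 0.5735 -0.2636  0.1464] th 1.528 tilt [-0.002  0.002 -1.   ] F [-0.5  0.8 -0.8] gap -0.002 gf 0.0 q6 -2.14
 dp before turn [-0.003   0.0011  0.0627]  after turn [-0.0029  0.0012  0.0627]  rows>= 0.8  rotz 0.0  tilt fix rot xyz [ 0.0002 -0.0004  0.    ]
px (np.float64(467.0), np.float64(149.0)) ctr [ 527.9 -168.6] size [ 8.8 29.4] ang -0.062 ztop 0.0334 bgr [48. 48. 49.]
px (np.float64(408.0), np.float64(149.0)) ctr [ 526.6 -204.3] size [ 8.5 28.8] ang -0.058 ztop 0.0333 bgr [48. 48. 48.]
px (np.float64(568.0), np.float64(152.0)) ctr [ 531.7 -106.5] size [ 9.6 27.1] ang -0.065 ztop 0.0334 bgr [49. 49. 49.]
px (np.float64(512.0), np.float64(151.0)) ctr [ 530.5 -140.7] size [ 8.7 26.4] ang -0.049 ztop 0.0335 bgr [40. 41. 41.]
px (np.float64(316.0), np.float64(192.0)) ctr [ 555.3 -262. ] size [4
[... 560 characters left out ...]
oat64(280.0)) ctr [622.2 -83.7] size [ 9.5 21.3] ang -0.048 ztop 0.0362 bgr [38. 37. 38.]
px (np.float64(547.0), np.float64(284.0)) ctr [ 625.4 -101.8] size [ 9.6 26.5] ang -0.095 ztop 0.0334 bgr [49. 49. 49.]
px (np.float64(406.0), np.float64(132.0)) ctr [ 542.8 -192.2] size [255.6 125.7] ang 1.571 ztop 0.0329 bgr [144. 145. 142.]
px (np.float64(259.0), np.float64(274.0)) ctr [ 612.3 -303.7] size [33.  26.7] ang 1.541 ztop 0.0311 bgr [121. 121. 117.]
px (np.float64(376.0), np.float64(275.0)) ctr [ 616.2 -221.9] size [37.2 26.7] ang 1.538 ztop 0.032 bgr [105. 104. 101.]
px (np.float64(541.0), np.float64(305.0)) ctr [ 641.4 -103.7] size [150.3  66.8] ang 1.524 ztop 0.0323 bgr [112. 111. 108.]
```

```bash
python3 -m crank '[{"dp":[0,0,-0.07],"delta_rot":[0,0,0],"fingers":1},{"dp":[0,0.03,-0.07],"delta_rot":[0,0,0],"fingers":1},{"dp":[0.0214,0.06,-0.04],"delta_rot":[0,0,0],"fingers":1},{"dp":[0.0214,0.0723,-0.028],"delta_rot":[0,0,0],"fingers":1},{"dp":[0.0214,0.0723,0],"delta_rot":[0,0,0],"fingers":1},{"dp":[0.0214,0.0723,0],"delta_rot":[0,0,0],"fingers":1},{"dp":[0.0214,0.0723,0],"delta_rot":[0,0,0],"fingers":1},{"dp":[0.0214,0.0723,0],"delta_rot":[0,0,0],"fingers":1},{"dp":[0.0214,0.0723,0],"delta_rot":[0,0,0],"fingers":1},{"dp":[0.0214,0.0723,0],"delta_rot":[0,0,0],"fingers":1},{"dp":[0.0214,0.0723,0],"delta_rot":[0,0,0],"fingers":1},{"dp":[0.0214,0.0723,0],"delta_rot":[0,0,0],"fingers":1}]' 60 >/dev/null
python3 -m crank '[{"dp":[0.0214,0.0723,0],"delta_rot":[0,0,0],"fingers":1},{"dp":[0.0214,0.0723,0],"delta_rot":[0,0,0],"fingers":1},{"dp":[0.0214,0.055,0],"delta_rot":[0,0,-0.006],"fingers":1},{"dp":[0,0,0],"delta_rot":[0,0,-0.006],"fingers":1},{"dp":[0,0,0],"delta_rot":[0,0,0],"fingers":1},{"dp":[0,0,0],"delta_rot":[0,0,0],"fingers":1},{"dp":[0,0,0],"delta_rot":[0,0,0],"fingers":1}]'
python3 -c '
from h import *
shot("wrist","w_th"); blobs("w_th"); go(.4545,.2122,.0755,1.611)'
```

```text
t: 27.57
tcp_pos: [0.4555, 0.211, 0.2511]
tool_rot: [-0.016, 1.0, -0.0, -0.0]
force: [-0.1, 0.4, -0.0]
finger_gap: 0.998
gripper_force: 0.0
px (np.float64(315.0), np.float64(182.0)) ctr [454.3 211.3] size [123.7  44.9] ang 0.041 ztop 0.0254 bgr [124. 129. 125.]
px (np.float64(457.0), np.float64(183.0)) ctr [458.9 357.1] size [ 32.  129.9] ang -0.286 ztop 0.0259 bgr [124. 131. 127.]
px (np.float64(546.0), np.float64(253.0)) ctr [527.9 473.2] size [36.1 62.3] ang -0.655 ztop 0.0313 bgr [39. 81. 27.]
px (np.float64(466.0), np.float64(279.0)) ctr [565.3 384.4] size [37.7 29.5] ang 1.164 ztop 0.0312 bgr [75. 75. 73.]
t 27.62 tcp [0.4557 0.2107 0.2512] th 1.602 tilt [-0.001 -0.    -1.   ] F [-1.1 -0.4 -0.1] gap 1.003 gf 0.0 q6 -1.39
 dp before turn [0.002  0.0031 0.3515]  after turn [0.0022 0.003  0.3515]  rows>= 4.2  rotz -0.0015  tilt fix rot xyz [-0.     -0.0001 -0.0015]
```

```bash
python3 -m crank '[{"dp":[0.0026,0.0022,0.03],"delta_rot":[0,0,-0.0015],"fingers":1},{"dp":[0,0,0.07],"delta_rot":[0,0,0],"fingers":1},{"dp":[0,0,0.07],"delta_rot":[0,0,0],"fingers":1},{"dp":[0,0,0.07],"delta_rot":[0,0,0],"fingers":1},{"dp":[0,0,0.06],"delta_rot":[0,0,0],"fingers":1},{"dp":[0,0,0.035],"delta_rot":[0,0,0],"fingers":1},{"dp":[0,0,0.015],"delta_rot":[0,0,0],"fingers":1},{"dp":[0,0,0],"delta_rot":[0,0,0],"fingers":0.2},{"dp":[0,0,0],"delta_rot":[0,0,0],"fingers":0.2},{"dp":[0,0,0],"delta_rot":[0,0,0],"fingers":0.2}]'
python3 -c 'from h import *; go(.4543,.2118,.0755,1.611)'
python3 -m crank '[{"dp":[0,0,0],"delta_rot":[0,0,0],"fingers":-1},{"dp":[0,0,0],"delta_rot":[0,0,0],"fingers":-1},{"dp":[0,0,0],"delta_rot":[0,0,0],"fingers":-1},{"dp":[0,0,0],"delta_rot":[0,0,0],"fingers":-1},{"dp":[0,0,0],"delta_rot":[0,0,0],"fingers":-1},{"dp":[0,0,0],"delta_rot":[0,0,0],"fingers":-1},{"dp":[0,0,0],"delta_rot":[0,0,0],"fingers":-1}]'
python3 -c 'from h import *; go(.4543,.2118,.0755,1.611)'
```

```text
t: 28.45
tcp_pos: [0.455, 0.2125, 0.0778]
tool_rot: [-0.021, 1.0, 0.0, 0.001]
force: [0.1, 0.5, 0.2]
finger_gap: 0.61
gripper_force: 0.0
t 28.45 tcp [0.455  0.2125 0.0778] th 1.612 tilt [ 0.002  0.    -1.   ] F [0.1 0.5 0.2] gap 0.61 gf 0.0 q6 -1.4
 dp before turn [ 0.0015 -0.0013  0.0045]  after turn [ 0.0015 -0.0013  0.0045]  rows>= 0.1  rotz 0.0002  tilt fix rot xyz [0.0001 0.0004 0.0002]
t: 29.03
tcp_pos: [0.4547, 0.2128, 0.0783]
tool_rot: [-0.021, 1.0, 0.0, 0.001]
force: [-0.4, -1.3, 6.7]
finger_gap: 0.299
gripper_force: 58.6
t 29.03 tcp [0.4547 0.2128 0.0783] th 1.613 tilt [ 0.003  0.001 -1.   ] F [-0.4 -1.3  6.7] gap 0.299 gf 58.6 q6 -1.4
 dp before turn [ 0.0009 -0.0019  0.0055]  after turn [ 0.0009 -0.0019  0.0055]  rows>= 0.1  rotz 0.0003  tilt fix rot xyz [0.0001 0.0005 0.0003]
```

```bash
python3 -m crank '[{"dp":[0,0,-0.03],"delta_rot":[0,0,0],"fingers":-1},{"dp":[0,0,-0.06],"delta_rot":[0,0,0.0067],"fingers":-1},{"dp":[0,0,-0.06],"delta_rot":[0,0,0.0067],"fingers":-1},{"dp":[0,0,-0.06],"delta_rot":[0,0,0],"fingers":-1},{"dp":[-0.0276,-0.0666,0],"delta_rot":[0,0,0],"fingers":-1},{"dp":[-0.0276,-0.0666,0],"delta_rot":[0,0,0],"fingers":-1},{"dp":[-0.0276,-0.0666,0],"delta_rot":[0,0,0],"fingers":-1},{"dp":[-0.0276,-0.0666,0],"delta_rot":[0,0,0],"fingers":-1},{"dp":[-0.0276,-0.0666,0],"delta_rot":[0,0,0],"fingers":-1},{"dp":[-0.0276,-0.0666,0],"delta_rot":[0,0,0],"fingers":-1},{"dp":[-0.0276,-0.0666,0],"delta_rot":[0,0,0],"fingers":-1},{"dp":[-0.0276,-0.0666,0],"delta_rot":[0,0,0],"fingers":-1}]' 80
python3 -m crank '[{"dp":[-0.0276,-0.0666,0],"delta_rot":[0,0,0],"fingers":-1},{"dp":[-0.0276,-0.0666,0],"delta_rot":[0,0,0],"fingers":-1},{"dp":[0,0,0],"delta_rot":[0,0,0],"fingers":-1},{"dp":[0,0,0],"delta_rot":[0,0,0],"fingers":-1},{"dp":[0,0,0],"delta_rot":[0,0,0],"fingers":-1},{"dp":[0,0,0],"delta_rot":[0,0,0],"fingers":-1},{"dp":[0,0,0],"delta_rot":[0,0,0],"fingers":-1}]'
python3 -c '
from h import *
shot("wrist","w_th2"); go(.5781,-.1256,.1013,1.528); inhand("w_th2",.108,.16)'
```

```text
t: 30.03
tcp_pos: [0.5533, -0.0598, 0.1824]
tool_rot: [0.021, 1.0, -0.0, 0.0]
force: [0.7, 0.6, -0.7]
finger_gap: 0.294
gripper_force: 78.9
t: 30.62
tcp_pos: [0.5772, -0.1243, 0.1817]
tool_rot: [0.02, 1.0, 0.0, -0.001]
force: [0.3, 0.2, -0.8]
finger_gap: 0.294
gripper_force: 79.1
t 30.67 tcp [ 0.5774 -0.1244  0.1818] th 1.531 tilt [-0.001  0.    -1.   ] F [-0.1 -0.2 -0.2] gap 0.291 gf 79.1 q6 -1.93
 dp before turn [-0.0016 -0.0025  0.1609]  after turn [-0.0015 -0.0024  0.1609]  rows>= 1.9  rotz 0.0004  tilt fix rot xyz [ 0.0001 -0.0001  0.0004]
inhand tool x [-43.2  62.8] mid 9.8 y [-17.1  17.1] z [27.  54.3]
```

```bash
python3 -m crank '[{"dp":[-0.003,-0.0024,0.02],"delta_rot":[0,0,0],"fingers":-1},{"dp":[0,0,0.05],"delta_rot":[0,0,0],"fingers":-1},{"dp":[0,0,0.05],"delta_rot":[0,0,0],"fingers":-1},{"dp":[0,0,0.02],"delta_rot":[0,0,0],"fingers":-1},{"dp":[0,0,0.01],"delta_rot":[0,0,0],"fingers":-1},{"dp":[0,0,0.006],"delta_rot":[0,0,0],"fingers":-1},{"dp":[0,0,0.006],"delta_rot":[0,0,0],"fingers":-1},{"dp":[0,0,0],"delta_rot":[0,0,0],"fingers":-1},{"dp":[0,0,0],"delta_rot":[0,0,0],"fingers":-1},{"dp":[0,0,0],"delta_rot":[0,0,0],"fingers":-1}]'
python3 -c 'from h import *; go(.5789,-.1256,.0883,1.528)'
```

```text
t: 31.5
tcp_pos: [0.5794, -0.1264, 0.1012]
tool_rot: [0.021, 1.0, 0.0, 0.0]
force: [-0.2, 5.1, 0.6]
finger_gap: 0.294
gripper_force: 79.1
t 31.5 tcp [ 0.5794 -0.1264  0.1012] th 1.529 tilt [ 0.     0.001 -1.   ] F [-0.2  5.1  0.6] gap 0.294 gf 79.1 q6 -1.93
 dp before turn [0.0012 0.0016 0.0259]  after turn [0.0011 0.0016 0.0259]  rows>= 0.3  rotz 0.0002  tilt fix rot xyz [0.0001 0.0001 0.0002]
```

```bash
python3 -m crank '[{"dp":[0.001,0.002,0],"delta_rot":[0,0,0],"fingers":-1},{"dp":[0,0,0.006],"delta_rot":[0,0,0],"fingers":-1},{"dp":[0,0,0.006],"delta_rot":[0,0,0],"fingers":-1},{"dp":[0,0,0],"delta_rot":[0,0,0],"fingers":-1}]'
python3 -m crank '[{"dp":[0,0,0.006],"delta_rot":[0,0,0],"fingers":-1},{"dp":[0,0,0.006],"delta_rot":[0,0,0],"fingers":-1},{"dp":[0,0,0],"delta_rot":[0,0,0],"fingers":-1},{"dp":[0,0,0],"delta_rot":[0,0,0],"fingers":-1}]'
python3 -m crank '[{"dp":[0,0,0.005],"delta_rot":[0,0,0],"fingers":-1},{"dp":[0,0,0.004],"delta_rot":[0,0,0],"fingers":-1},{"dp":[0,0,0],"delta_rot":[0,0,0],"fingers":-1}]'
```

```text
t: 31.83
tcp_pos: [0.5798, -0.1266, 0.0966]
tool_rot: [0.021, 1.0, -0.001, 0.001]
force: [-0.7, 4.6, 9.0]
finger_gap: 0.291
gripper_force: 80.4
t: 32.17
tcp_pos: [0.5801, -0.1266, 0.0903]
tool_rot: [0.021, 1.0, -0.001, 0.002]
force: [0.6, 2.8, 6.0]
finger_gap: 0.29
gripper_force: 80.1
t: 32.42
tcp_pos: [0.58, -0.1266, 0.0883]
tool_rot: [0.021, 1.0, -0.001, 0.002]
force: [-3.7, 4.1, 22.8]
finger_gap: 0.294
gripper_force: 81.7
```

```bash
python3 -m crank '[{"dp":[0,0,-0.004],"delta_rot":[0,0,0],"fingers":0},{"dp":[0,0,-0.002],"delta_rot":[0,0,0],"fingers":0},{"dp":[0,0,0],"delta_rot":[0,0,0],"fingers":0},{"dp":[0,0,-0.02],"delta_rot":[0,0,0],"fingers":0},{"dp":[0,0,-0.05],"delta_rot":[0,0,0],"fingers":0},{"dp":[0,0,-0.07],"delta_rot":[0,0,0],"fingers":0},{"dp":[0,0,-0.07],"delta_rot":[0,0,0],"fingers":1},{"dp":[0,0,-0.07],"delta_rot":[0,0,0],"fingers":1},{"dp":[0,0,-0.038],"delta_rot":[0,0,0],"fingers":1}]' 60
python3 -c '
from h import *
shot("wrist","w_th3"); blobs("w_th3",zmin=.0305,reg=(.48,.68,-.32,-.03))'
python3 -m crank '[{"dp":[0.0218,0.0735,0],"delta_rot":[0,0,0],"fingers":1},{"dp":[0.0218,0.0735,0],"delta_rot":[0,0,0],"fingers":1},{"dp":[0.0218,0.0735,0],"delta_rot":[0,0,0],"fingers":1},{"dp":[0.0218,0.0735,0],"delta_rot":[0,0,0],"fingers":1},{"dp":[0.0218,0.0735,0],"delta_rot":[0,0,0],"fingers":1},{"dp":[0.0218,0.0735,0],"delta_rot":[0,0,0],"fingers":1},{"dp":[0.0218,0.0735,0],"delta_rot":[0,0,0],"fingers":1},{"dp":[0.0218,0.0735,0],"delta_rot":[0,0,0],"fingers":1},{"dp":[0.0218,0.0735,0],"delta_rot":[0,0,0],"fingers":1},{"dp":[0.0218,0.0735,0],"delta_rot":[0,0,0],"fingers":1},{"dp":[0.0218,0.0735,0],"delta_rot":[0,0,0],"fingers":1},{"dp":[0.0218,0.0735,0],"delta_rot":[0,0,0],"fingers":1}]' >/dev/null
python3 -m crank '[{"dp":[0.0218,0.0735,0],"delta_rot":[0,0,0],"fingers":1},{"dp":[0,0,0],"delta_rot":[0,0,0.0127],"fingers":1},{"dp":[0,0,0],"delta_rot":[0,0,0.0127],"fingers":1},{"dp":[0,0,0],"delta_rot":[0,0,0.0127],"fingers":1},{"dp":[0,0,0],"delta_rot":[0,0,0],"fingers":1},{"dp":[0,0,0],"delta_rot":[0,0,0],"fingers":1},{"dp":[0,0,0],"delta_rot":[0,0,0],"fingers":1}]'
python3 -c '
from h import *
shot("wrist","w_pen"); blobs("w_pen"); go(.459,.357,.0755,1.288)'
```

```text
t: 33.17
tcp_pos: [0.5803, -0.1269, 0.2505]
tool_rot: [0.021, 1.0, -0.001, 0.003]
force: [-0.1, 0.4, 0.5]
finger_gap: 0.905
gripper_force: 0.0
px (np.float64(316.0), np.float64(186.0)) ctr [ 580.1 -126.9] size [ 39.2 124.1] ang -0.022 ztop 0.0355 bgr [181. 186. 182.]
px (np.float64(176.0), np.float64(178.0)) ctr [ 572.6 -262.5] size [ 41.3 109.3] ang -0.042 ztop 0.0338 bgr [190. 194. 190.]
px (np.float64(121.0), np.float64(182.0)) ctr [ 569.4 -311.8] size [16.6 20.3] ang -0.019 ztop 0.0434 bgr [53. 54. 52.]
t: 34.8
tcp_pos: [0.4575, 0.3569, 0.2461]
tool_rot: [0.14, 0.99, -0.0, -0.0]
force: [-0.2, -1.0, 0.8]
finger_gap: 1.002
gripper_force: 0.0
px (np.float64(316.0), np.float64(179.0)) ctr [459.  357.5] size [ 30.5 129.7] ang -0.28 ztop 0.0257 bgr [129. 136. 131.]
px (np.float64(436.0), np.float64(220.0)) ctr [527.9 473.8] size [35.7 62.4] ang -0.634 ztop 0.0312 bgr [42. 83. 32.]
px (np.float64(359.0), np.float64(297.0)) ctr [602.6 368.4] size [ 38.9 110.8] ang -0.43 ztop 0.0313 bgr [72. 71. 69.]
t 34.85 tcp [0.4576 0.3568 0.2461] th 1.29 tilt [-0. -0. -1.] F [ 0.3 -0.4  0.3] gap 0.998 gf 0.0 q6 -0.82
 dp before turn [-0.0027  0.0012  0.3413]  after turn [-0.0027  0.0011  0.3413]  rows>= 4.1  rotz 0.0004  tilt fix rot xyz [-0.     -0.      0.0004]
```

```bash
python3 -m crank '[{"dp":[-0.0025,0.002,0.03],"delta_rot":[0,0,0],"fingers":1},{"dp":[0,0,0.07],"delta_rot":[0,0,0],"fingers":1},{"dp":[0,0,0.07],"delta_rot":[0,0,0],"fingers":1},{"dp":[0,0,0.07],"delta_rot":[0,0,0],"fingers":1},{"dp":[0,0,0.055],"delta_rot":[0,0,0],"fingers":1},{"dp":[0,0,0.03],"delta_rot":[0,0,0],"fingers":1},{"dp":[0,0,0.015],"delta_rot":[0,0,0],"fingers":1},{"dp":[0,0,0],"delta_rot":[0,0,0],"fingers":0.2},{"dp":[0,0,0],"delta_rot":[0,0,0],"fingers":0.2},{"dp":[0,0,0],"delta_rot":[0,0,0],"fingers":0.2}]'
python3 -m crank '[{"dp":[0,0,0],"delta_rot":[0,0,0],"fingers":-1},{"dp":[0,0,0],"delta_rot":[0,0,0],"fingers":-1},{"dp":[0,0,0],"delta_rot":[0,0,0],"fingers":-1},{"dp":[0,0,0],"delta_rot":[0,0,0],"fingers":-1},{"dp":[0,0,0],"delta_rot":[0,0,0],"fingers":-1},{"dp":[0,0,0],"delta_rot":[0,0,0],"fingers":-1},{"dp":[0,0,0],"delta_rot":[0,0,0],"fingers":-1}]'
python3 -c 'from h import *; go(.5754,-.1888,.0755,1.528)'
```

```text
t: 35.68
tcp_pos: [0.4598, 0.3581, 0.0775]
tool_rot: [0.14, 0.99, 0.001, 0.001]
force: [-0.6, -0.1, -1.0]
finger_gap: 0.61
gripper_force: 0.0
t: 36.27
tcp_pos: [0.4596, 0.3582, 0.0779]
tool_rot: [0.14, 0.99, 0.001, 0.001]
force: [0.4, -0.3, 5.8]
finger_gap: 0.329
gripper_force: 59.0
t 36.27 tcp [0.4596 0.3582 0.0779] th 1.29 tilt [ 0.003  0.001 -1.   ] F [ 0.4 -0.3  5.8] gap 0.329 gf 59.0 q6 -0.82
 dp before turn [-0.5261 -0.9867  0.004 ]  after turn [-0.2782 -1.083   0.0048]  rows>= 13.4  rotz -0.0379  tilt fix rot xyz [ 0.0003  0.0004 -0.0379]
```

```bash
python3 -m crank '[{"dp":[0,0,-0.03],"delta_rot":[0,0,0],"fingers":-1},{"dp":[0,0,-0.06],"delta_rot":[0,0,-0.0126],"fingers":-1},{"dp":[0,0,-0.06],"delta_rot":[0,0,-0.0126],"fingers":-1},{"dp":[0,0,-0.06],"delta_rot":[0,0,-0.0127],"fingers":-1},{"dp":[-0.0185,-0.0722,0],"delta_rot":[0,0,0],"fingers":-1},{"dp":[-0.0185,-0.0722,0],"delta_rot":[0,0,0],"fingers":-1},{"dp":[-0.0185,-0.0722,0],"delta_rot":[0,0,0],"fingers":-1},{"dp":[-0.0185,-0.0722,0],"delta_rot":[0,0,0],"fingers":-1},{"dp":[-0.0185,-0.0722,0],"delta_rot":[0,0,0],"fingers":-1},{"dp":[-0.0185,-0.0722,0],"delta_rot":[0,0,0],"fingers":-1},{"dp":[-0.0185,-0.0722,0],"delta_rot":[0,0,0],"fingers":-1},{"dp":[-0.0185,-0.0722,0],"delta_rot":[0,0,0],"fingers":-1}]' 80 >/dev/null
python3 -m crank '[{"dp":[-0.0185,-0.0722,0],"delta_rot":[0,0,0],"fingers":-1},{"dp":[-0.0185,-0.0722,0],"delta_rot":[0,0,0],"fingers":-1},{"dp":[-0.0185,-0.0722,0],"delta_rot":[0,0,0],"fingers":-1},{"dp":[-0.0185,-0.0722,0],"delta_rot":[0,0,0],"fingers":-1},{"dp":[-0.0185,-0.0722,0],"delta_rot":[0,0,0],"fingers":-1},{"dp":[-0.0185,-0.0722,0],"delta_rot":[0,0,0],"fingers":-1},{"dp":[-0.0185,-0.0722,0],"delta_rot":[0,0,0],"fingers":-1},{"dp":[0,0,0],"delta_rot":[0,0,0],"fingers":-1},{"dp":[0,0,0],"delta_rot":[0,0,0],"fingers":-1},{"dp":[0,0,0],"delta_rot":[0,0,0],"fingers":-1},{"dp":[0,0,0],"delta_rot":[0,0,0],"fingers":-1},{"dp":[0,0,0],"delta_rot":[0,0,0],"fingers":-1}]'
python3 -c '
from h import *
shot("wrist","w_pen2"); go(.5754,-.1888,.1009,1.528); inhand("w_pen2",.108,.16)'
```

```text
t: 38.27
tcp_pos: [0.5736, -0.1875, 0.1812]
tool_rot: [0.021, 1.0, 0.0, -0.001]
force: [-0.6, 0.7, -1.1]
finger_gap: 0.319
gripper_force: 79.2
t 38.32 tcp [ 0.5738 -0.1876  0.1812] th 1.53 tilt [-0.001  0.001 -1.   ] F [ 0.1  0.2 -0.3] gap 0.316 gf 79.2 q6 -2.03
 dp before turn [-0.0035 -0.0023  0.1606]  after turn [-0.0034 -0.0023  0.1606]  rows>= 1.9  rotz 0.0002  tilt fix rot xyz [ 0.0001 -0.0001  0.0002]
inhand tool x [-44.1  65.4] mid 10.7 y [-16.8  16.8] z [28.6 53.5]
```

```bash
python3 -m crank '[{"dp":[-0.003,-0.001,0.02],"delta_rot":[0,0,0],"fingers":-1},{"dp":[0,0,0.05],"delta_rot":[0,0,0],"fingers":-1},{"dp":[0,0,0.05],"delta_rot":[0,0,0],"fingers":-1},{"dp":[0,0,0.02],"delta_rot":[0,0,0],"fingers":-1},{"dp":[0,0,0.01],"delta_rot":[0,0,0],"fingers":-1},{"dp":[0,0,0.006],"delta_rot":[0,0,0],"fingers":-1},{"dp":[0,0,0.006],"delta_rot":[0,0,0],"fingers":-1},{"dp":[0,0,0],"delta_rot":[0,0,0],"fingers":-1},{"dp":[0,0,0],"delta_rot":[0,0,0],"fingers":-1},{"dp":[0,0,0],"delta_rot":[0,0,0],"fingers":-1}]'
python3 -c 'from h import *; go(.5758,-.1888,.0879,1.528)'
```

```text
t: 39.15
tcp_pos: [0.5758, -0.1893, 0.1008]
tool_rot: [0.022, 1.0, 0.0, 0.0]
force: [-0.2, 3.1, -0.4]
finger_gap: 0.317
gripper_force: 79.3
t 39.15 tcp [ 0.5758 -0.1893  0.1008] th 1.527 tilt [ 0.001  0.    -1.   ] F [-0.2  3.1 -0.4] gap 0.317 gf 79.3 q6 -2.03
 dp before turn [0.     0.0009 0.0258]  after turn [0.     0.001  0.0258]  rows>= 0.3  rotz -0.0001  tilt fix rot xyz [ 0.0001  0.0001 -0.0001]
```

```bash
python3 -m crank '[{"dp":[0,0.002,0],"delta_rot":[0,0,0],"fingers":-1},{"dp":[0,0,0.006],"delta_rot":[0,0,0],"fingers":-1},{"dp":[0,0,0.006],"delta_rot":[0,0,0],"fingers":-1},{"dp":[0,0,0],"delta_rot":[0,0,0],"fingers":-1}]'
python3 -m crank '[{"dp":[0,0,0.006],"delta_rot":[0,0,0],"fingers":-1},{"dp":[0,0,0.006],"delta_rot":[0,0,0],"fingers":-1},{"dp":[0,0,0],"delta_rot":[0,0,0],"fingers":-1},{"dp":[0,0,0],"delta_rot":[0,0,0],"fingers":-1}]'
python3 -m crank '[{"dp":[0,0,0.005],"delta_rot":[0,0,0],"fingers":-1},{"dp":[0,0,0.004],"delta_rot":[0,0,0],"fingers":-1},{"dp":[0,0,0],"delta_rot":[0,0,0],"fingers":-1}]'
```

```text
t: 39.48
tcp_pos: [0.5762, -0.1893, 0.0962]
tool_rot: [0.022, 1.0, -0.001, 0.001]
force: [-2.3, 1.7, 9.9]
finger_gap: 0.314
gripper_force: 80.5
t: 39.82
tcp_pos: [0.5766, -0.1893, 0.0897]
tool_rot: [0.022, 1.0, -0.001, 0.001]
force: [-0.7, 2.7, 5.7]
finger_gap: 0.314
gripper_force: 80.1
t: 40.07
tcp_pos: [0.5766, -0.1893, 0.0879]
tool_rot: [0.022, 1.0, -0.001, 0.002]
force: [-5.4, 4.5, 21.8]
finger_gap: 0.318
gripper_force: 81.8
```

```bash
python3 -m crank '[{"dp":[0,0,-0.004],"delta_rot":[0,0,0],"fingers":0.03},{"dp":[0,0,-0.002],"delta_rot":[0,0,0],"fingers":0.03},{"dp":[0,0,0],"delta_rot":[0,0,0],"fingers":0.03},{"dp":[0,0,-0.02],"delta_rot":[0,0,0],"fingers":0.03},{"dp":[0,0,-0.05],"delta_rot":[0,0,0],"fingers":0.03},{"dp":[0,0,-0.07],"delta_rot":[0,0,0],"fingers":0.03},{"dp":[0,0,-0.07],"delta_rot":[0,0,0],"fingers":1},{"dp":[0,0,-0.07],"delta_rot":[0,0,0],"fingers":1},{"dp":[0,0,-0.038],"delta_rot":[0,0,0],"fingers":1}]' 60
python3 -c '
from h import *
shot("wrist","w_pen3"); blobs("w_pen3",zmin=.0305,reg=(.48,.68,-.32,-.03))'
python3 -m crank '[{"dp":[0,0.05,0],"delta_rot":[0,0,0],"fingers":1},{"dp":[0,0.0795,0],"delta_rot":[0,0,0],"fingers":1},{"dp":[0,0.0795,0],"delta_rot":[0,0,0],"fingers":1},{"dp":[0,0.0795,0],"delta_rot":[0,0,0],"fingers":1},{"dp":[0,0.0795,0],"delta_rot":[0,0,0],"fingers":1},{"dp":[0,0.0795,0],"delta_rot":[0,0,0],"fingers":1},{"dp":[0,0.0795,0],"delta_rot":[0,0,0],"fingers":1},{"dp":[0,0.0795,0],"delta_rot":[0,0,0],"fingers":1},{"dp":[0,0.0795,0],"delta_rot":[0,0,0],"fingers":1},{"dp":[0,0.0795,0],"delta_rot":[0,0,0],"fingers":1},{"dp":[0,0.0795,0],"delta_rot":[0,0,0],"fingers":1},{"dp":[0,0.0795,0],"delta_rot":[0,0,0],"fingers":1}]' >/dev/null
python3 -m crank '[{"dp":[0,0.0795,0],"delta_rot":[0,0,0],"fingers":1},{"dp":[0,0.0795,0],"delta_rot":[0,0,0],"fingers":1},{"dp":[0,0.033,0],"delta_rot":[0,0,0],"fingers":1},{"dp":[0,0,0],"delta_rot":[0,0,0.0152],"fingers":1},{"dp":[0,0,0],"delta_rot":[0,0,0.0152],"fingers":1},{"dp":[0,0,0],"delta_rot":[0,0,0.0152],"fingers":1},{"dp":[0,0,0],"delta_rot":[0,0,0.0152],"fingers":1},{"dp":[0,0,0],"delta_rot":[0,0,0],"fingers":1},{"dp":[0,0,0],"delta_rot":[0,0,0],"fingers":1},{"dp":[0,0,0],"delta_rot":[0,0,0],"fingers":1}]'
python3 -c '
from h import *
shot("wrist","w_car"); blobs("w_car"); go(.6026,.3684,.0755,1.146)'
```

```text
t: 40.82
tcp_pos: [0.5769, -0.1896, 0.2501]
tool_rot: [0.022, 1.0, -0.002, 0.003]
force: [1.0, -0.4, -0.2]
finger_gap: 0.914
gripper_force: 0.0
px (np.float64(315.0), np.float64(173.0)) ctr [ 576.3 -188.1] size [130.2  37.2] ang 0.062 ztop 0.0358 bgr [174. 180. 175.]
px (np.float64(380.0), np.float64(186.0)) ctr [ 579.5 -124.9] size [ 39.8 123.6] ang -0.057 ztop 0.0356 bgr [164. 170. 165.]
px (np.float64(241.0), np.float64(178.0)) ctr [ 572.5 -262.4] size [ 40.7 109.4] ang -0.051 ztop 0.0339 bgr [176. 181. 176.]
px (np.float64(187.0), np.float64(183.0)) ctr [ 569.2 -312.3] size [15.8 20.6] ang -0.038 ztop 0.0435 bgr [47. 47. 46.]
t: 42.7
tcp_pos: [0.5997, 0.3688, 0.2455]
tool_rot: [0.21, 0.978, -0.0, -0.0]
force: [0.1, 0.1, -0.3]
finger_gap: 1.0
gripper_force: 0.0
px (np.float64(384.0), np.float64(73.0)) ctr [528.8 474.6] size [37.3 64.1] ang -0.627 ztop 0.0313 bgr [41. 87. 27.]
px (np.float64(315.0), np.float64(184.0)) ctr [602.9 368.3] size [ 38.2 109.8] ang -0.424 ztop 0.0313 bgr [78. 78. 75.]
px (np.float64(249.0), np.float64(326.0)) ctr [717.1 233. ] size [31.   5.7] ang 1.57 ztop 0.0466 bgr [80. 88. 89.]
t 42.75 tcp [0.5998 0.3687 0.2455] th 1.147 tilt [-0. -0. -1.] F [-0.7 -0.4  0.1] gap 1.005 gf 0.0 q6 -0.75
 dp before turn [-0.0055  0.0018  0.3401]  after turn [-0.0054  0.0017  0.3401]  rows>= 4.1  rotz 0.0001  tilt fix rot xyz [-0.     -0.      0.0001]
```

```bash
python3 -m crank '[{"dp":[-0.0055,0.002,0.03],"delta_rot":[0,0,0],"fingers":1},{"dp":[0,0,0.07],"delta_rot":[0,0,0],"fingers":1},{"dp":[0,0,0.07],"delta_rot":[0,0,0],"fingers":1},{"dp":[0,0,0.07],"delta_rot":[0,0,0],"fingers":1},{"dp":[0,0,0.055],"delta_rot":[0,0,0],"fingers":1},{"dp":[0,0,0.03],"delta_rot":[0,0,0],"fingers":1},{"dp":[0,0,0.01],"delta_rot":[0,0,0],"fingers":1},{"dp":[0,0,0],"delta_rot":[0,0,0],"fingers":0.3},{"dp":[0,0,0],"delta_rot":[0,0,0],"fingers":0.3},{"dp":[0,0,0],"delta_rot":[0,0,0],"fingers":0.3}]'
python3 -m crank '[{"dp":[0,0,0],"delta_rot":[0,0,0],"fingers":-1},{"dp":[0,0,0],"delta_rot":[0,0,0],"fingers":-1},{"dp":[0,0,0],"delta_rot":[0,0,0],"fingers":-1},{"dp":[0,0,0],"delta_rot":[0,0,0],"fingers":-1},{"dp":[0,0,0],"delta_rot":[0,0,0],"fingers":-1},{"dp":[0,0,0],"delta_rot":[0,0,0],"fingers":-1},{"dp":[0,0,0],"delta_rot":[0,0,0],"fingers":-1}]'
python3 -c 'from h import *; go(.5806,-.0592,.0755,1.528)'
```

```text
t: 43.58
tcp_pos: [0.6041, 0.3693, 0.0804]
tool_rot: [0.211, 0.977, 0.001, 0.002]
force: [0.1, -1.2, -0.1]
finger_gap: 0.651
gripper_force: 0.0
t: 44.17
tcp_pos: [0.6038, 0.3692, 0.0807]
tool_rot: [0.211, 0.977, 0.001, 0.002]
force: [-0.4, -0.6, 6.2]
finger_gap: 0.417
gripper_force: 60.3
t 44.17 tcp [0.6038 0.3692 0.0807] th 1.146 tilt [ 0.004  0.001 -1.   ] F [-0.4 -0.6  6.2] gap 0.417 gf 60.3 q6 -0.75
 dp before turn [-0.311  -0.7998  0.0091]  after turn [ 0.0098 -0.858   0.0105]  rows>= 10.3  rotz -0.0608  tilt fix rot xyz [ 0.0004  0.0005 -0.0608]
```

```bash
python3 -m crank '[{"dp":[0,0,-0.03],"delta_rot":[0,0,0],"fingers":-1},{"dp":[0,0,-0.06],"delta_rot":[0,0,-0.0152],"fingers":-1},{"dp":[0,0,-0.06],"delta_rot":[0,0,-0.0152],"fingers":-1},{"dp":[0,0,-0.06],"delta_rot":[0,0,-0.0152],"fingers":-1},{"dp":[0,0,0],"delta_rot":[0,0,-0.0152],"fingers":-1},{"dp":[0.0008,-0.0715,0],"delta_rot":[0,0,0],"fingers":-1},{"dp":[0.0008,-0.0715,0],"delta_rot":[0,0,0],"fingers":-1},{"dp":[0.0008,-0.0715,0],"delta_rot":[0,0,0],"fingers":-1},{"dp":[0.0008,-0.0715,0],"delta_rot":[0,0,0],"fingers":-1},{"dp":[0.0008,-0.0715,0],"delta_rot":[0,0,0],"fingers":-1},{"dp":[0.0008,-0.0715,0],"delta_rot":[0,0,0],"fingers":-1},{"dp":[0.0008,-0.0715,0],"delta_rot":[0,0,0],"fingers":-1}]' 80 >/dev/null
python3 -m crank '[{"dp":[0.0008,-0.0715,0],"delta_rot":[0,0,0],"fingers":-1},{"dp":[0.0008,-0.0715,0],"delta_rot":[0,0,0],"fingers":-1},{"dp":[0.0008,-0.0715,0],"delta_rot":[0,0,0],"fingers":-1},{"dp":[0.0008,-0.0715,0],"delta_rot":[0,0,0],"fingers":-1},{"dp":[0.0008,-0.0715,0],"delta_rot":[0,0,0],"fingers":-1},{"dp":[0,0,0],"delta_rot":[0,0,0],"fingers":-1},{"dp":[0,0,0],"delta_rot":[0,0,0],"fingers":-1},{"dp":[0,0,0],"delta_rot":[0,0,0],"fingers":-1},{"dp":[0,0,0],"delta_rot":[0,0,0],"fingers":-1},{"dp":[0,0,0],"delta_rot":[0,0,0],"fingers":-1}]'
python3 -c '
from h import *
shot("wrist","w_car2"); go(.5806,-.0594,.1037,1.528); inhand("w_car2",.108,.16)'
```

```text
t: 46.0
tcp_pos: [0.5792, -0.0581, 0.1833]
tool_rot: [0.021, 1.0, 0.0, -0.0]
force: [-0.1, 0.2, -2.3]
finger_gap: 0.413
gripper_force: 80.5
t 46.05 tcp [ 0.5792 -0.0581  0.1833] th 1.53 tilt [-0.  0. -1.] F [ 0.5  0.1 -1.1] gap 0.412 gf 80.5 q6 -1.82
 dp before turn [-0.0029 -0.0024  0.1592]  after turn [-0.0029 -0.0024  0.1592]  rows>= 1.9  rotz 0.0003  tilt fix rot xyz [ 0.     -0.      0.0003]
inhand tool x [-41.6  55.2] mid 6.8 y [-17.6  17.6] z [42.3 50.8]
```

```bash
python3 -m crank '[{"dp":[-0.0018,-0.0005,0.02],"delta_rot":[0,0,0],"fingers":-1},{"dp":[0,0,0.05],"delta_rot":[0,0,0],"fingers":-1},{"dp":[0,0,0.05],"delta_rot":[0,0,0],"fingers":-1},{"dp":[0,0,0.02],"delta_rot":[0,0,0],"fingers":-1},{"dp":[0,0,0.01],"delta_rot":[0,0,0],"fingers":-1},{"dp":[0,0,0.006],"delta_rot":[0,0,0],"fingers":-1},{"dp":[0,0,0.004],"delta_rot":[0,0,0],"fingers":-1},{"dp":[0,0,0],"delta_rot":[0,0,0],"fingers":-1},{"dp":[0,0,0],"delta_rot":[0,0,0],"fingers":-1},{"dp":[0,0,0],"delta_rot":[0,0,0],"fingers":-1}]'
python3 -c 'from h import *; go(.5808,-.0592,.0907,1.528)'
```

```text
t: 46.88
tcp_pos: [0.5796, -0.0594, 0.1039]
tool_rot: [0.022, 1.0, 0.0, -0.001]
force: [-3.4, 2.0, 2.5]
finger_gap: 0.414
gripper_force: 81.0
t 46.88 tcp [ 0.5796 -0.0594  0.1039] th 1.528 tilt [-0.001  0.001 -1.   ] F [-3.4  2.   2.5] gap 0.414 gf 81.0 q6 -1.82
 dp before turn [-0.0023  0.0004  0.0264]  after turn [-0.0023  0.0004  0.0264]  rows>= 0.3  rotz -0.0001  tilt fix rot xyz [ 0.0001 -0.0002 -0.0001]
```

```bash
python3 -m crank '[{"dp":[0.003,0.0015,0],"delta_rot":[0,0,0],"fingers":-1},{"dp":[0,0,0.006],"delta_rot":[0,0,0],"fingers":-1},{"dp":[0,0,0.006],"delta_rot":[0,0,0],"fingers":-1},{"dp":[0,0,0],"delta_rot":[0,0,0],"fingers":-1}]'
python3 -m crank '[{"dp":[0,0,0.006],"delta_rot":[0,0,0],"fingers":-1},{"dp":[0,0,0.006],"delta_rot":[0,0,0],"fingers":-1},{"dp":[0,0,0],"delta_rot":[0,0,0],"fingers":-1},{"dp":[0,0,0],"delta_rot":[0,0,0],"fingers":-1}]'
python3 -m crank '[{"dp":[0,0,0.005],"delta_rot":[0,0,0],"fingers":-1},{"dp":[0,0,0.004],"delta_rot":[0,0,0],"fingers":-1},{"dp":[0,0,0],"delta_rot":[0,0,0],"fingers":-1}]'
```

```text
t: 47.22
tcp_pos: [0.5799, -0.0594, 0.0988]
tool_rot: [0.022, 1.0, -0.0, 0.002]
force: [-2.4, 2.3, 8.2]
finger_gap: 0.409
gripper_force: 81.8
t: 47.55
tcp_pos: [0.5803, -0.0594, 0.0924]
tool_rot: [0.022, 1.0, -0.0, 0.002]
force: [-1.0, 2.6, 4.6]
finger_gap: 0.413
gripper_force: 81.2
t: 47.8
tcp_pos: [0.5805, -0.0594, 0.0907]
tool_rot: [0.022, 1.0, -0.001, 0.003]
force: [-4.5, 2.6, 23.9]
finger_gap: 0.411
gripper_force: 83.4
```

```bash
sed -i 's/reg=(.36,.72,.08,.48)):/reg=(.36,.72,.08,.48),zmax=.05):/; s/P\[...,2\]<.05)/P[...,2]<zmax)/' h.py
python3 -m crank '[{"dp":[0,0,-0.004],"delta_rot":[0,0,0],"fingers":0.2},{"dp":[0,0,-0.002],"delta_rot":[0,0,0],"fingers":0.2},{"dp":[0,0,0],"delta_rot":[0,0,0],"fingers":0.2},{"dp":[0,0,-0.02],"delta_rot":[0,0,0],"fingers":0.2},{"dp":[0,0,-0.05],"delta_rot":[0,0,0],"fingers":0.2},{"dp":[0,0,-0.07],"delta_rot":[0,0,0],"fingers":0.2},{"dp":[0,0,-0.07],"delta_rot":[0,0,0],"fingers":1},{"dp":[0,0,-0.07],"delta_rot":[0,0,0],"fingers":1},{"dp":[0,0,-0.06],"delta_rot":[0,0,0],"fingers":1},{"dp":[0,0,0],"delta_rot":[0,0,0],"fingers":1}]' 60
python3 -c '
from h import *
shot("wrist","w_car3"); blobs("w_car3",zmin=.0305,reg=(.48,.68,-.32,-.03)); rect("w_car3","lockv",.54,.63,-.015,.08,z=.058,k=6000)'
python3 -m crank '[{"dp":[0.0095,-0.0763,0],"delta_rot":[0,0,0],"fingers":1},{"dp":[0.0095,-0.0763,0],"delta_rot":[0,0,0],"fingers":1},{"dp":[0.0095,-0.0763,0],"delta_rot":[0,0,0],"fingers":1},{"dp":[0.0095,-0.0763,0],"delta_rot":[0,0,0],"fingers":1},{"dp":[0.0095,-0.0763,0],"delta_rot":[0,0,0],"fingers":1},{"dp":[0.0095,-0.0763,0],"delta_rot":[0,0,0],"fingers":1},{"dp":[0.0095,-0.0763,0],"delta_rot":[0,0,0],"fingers":1},{"dp":[0.0095,-0.0763,0],"delta_rot":[0,0,0],"fingers":1},{"dp":[0.0095,-0.0763,0],"delta_rot":[0,0,0],"fingers":1},{"dp":[0.0095,-0.0763,0],"delta_rot":[0,0,0],"fingers":1},{"dp":[0,0,0],"delta_rot":[0,0,0.0194],"fingers":1},{"dp":[0,0,0],"delta_rot":[0,0,0.0193],"fingers":1}]' >/dev/null
python3 -m crank '[{"dp":[0,0,0],"delta_rot":[0,0,0],"fingers":1},{"dp":[0,0,0],"delta_rot":[0,0,0],"fingers":1},{"dp":[0,0,0],"delta_rot":[0,0,0],"fingers":1},{"dp":[0,0,0],"delta_rot":[0,0,0],"fingers":1}]'
python3 -c '
from h import *
shot("wrist","w_k3"); print("key"); blobs("w_k3",zmin=.076,zmax=.1,reg=(.45,.58,-.5,-.38)); go(.5157,-.438,.124,1.285)'
```

```text
t: 48.63
tcp_pos: [0.5821, -0.0601, 0.2666]
tool_rot: [0.022, 1.0, -0.002, 0.007]
force: [0.8, 0.6, -0.0]
finger_gap: 1.0
gripper_force: 0.0
px (np.float64(188.0), np.float64(168.0)) ctr [ 576.4 -188. ] size [130.2  38.2] ang 0.071 ztop 0.0357 bgr [162. 167. 162.]
px (np.float64(252.0), np.float64(180.0)) ctr [ 580.5 -123.6] size [ 38.3 125.4] ang -0.093 ztop 0.0354 bgr [156. 161. 156.]
px (np.float64(119.0), np.float64(173.0)) ctr [ 572.4 -261.8] size [ 41.1 109.2] ang -0.042 ztop 0.0337 bgr [155. 162. 157.]
px (np.float64(318.0), np.float64(172.0)) ctr [580.5 -58.3] size [ 54.2 109.5] ang -0.023 ztop 0.0413 bgr [93. 93. 90.]
px (np.float64(65.0), np.float64(177.0)) ctr [ 569.4 -311.7] size [16.2 20.8] ang -0.018 ztop 0.0432 bgr [39. 38. 37.]
t: 50.02
tcp_pos: [0.5149, -0.4375, 0.2592]
tool_rot: [0.141, 0.99, 0.0, -0.0]
force: [0.5, -1.0, 1.1]
finger_gap: 1.003
gripper_force: 0.0
key
px (np.float64(314.0), np.float64(198.0)) ctr [ 515.9 -437.8] size [29.8 29.7] ang 1.282 ztop 0.0876 bgr [120. 117. 116.]
t 50.07 tcp [ 0.515  -0.4376  0.2594] th 1.287 tilt [-0.  0. -1.] F [0.1 1.2 0.1] gap 0.996 gf 0.0 q6 -2.16
 dp before turn [-0.0016 -0.0005  0.2709]  after turn [-0.0015 -0.0004  0.2709]  rows>= 3.2  rotz 0.0003  tilt fix rot xyz [ 0.     -0.0001  0.0003]
```

View pics/lockv.png

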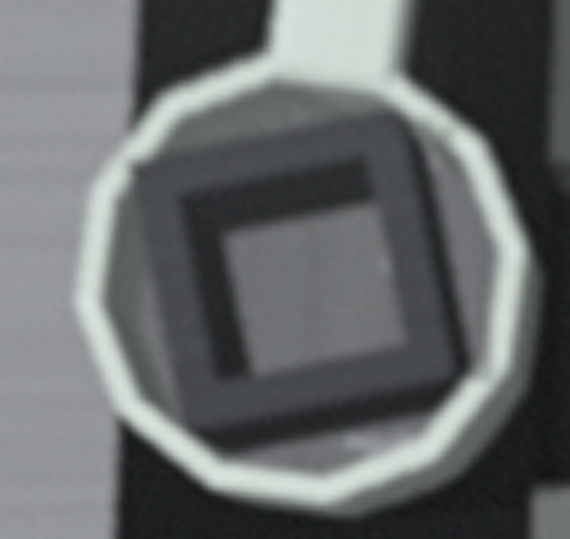

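```bash
python3 -m crank '[{"dp":[-0.001,0,0.03],"delta_rot":[0,0,0],"fingers":1},{"dp":[0,0,0.06],"delta_rot":[0,0,0],"fingers":1},{"dp":[0,0,0.06],"delta_rot":[0,0,0],"fingers":1},{"dp":[0,0,0.06],"delta_rot":[0,0,0],"fingers":1},{"dp":[0,0,0.04],"delta_rot":[0,0,0],"fingers":1},{"dp":[0,0,0.02],"delta_rot":[0,0,0],"fingers":1},{"dp":[0,0,0],"delta_rot":[0,0,0],"fingers":1},{"dp":[0,0,0],"delta_rot":[0,0,0],"fingers":1},{"dp":[0,0,0],"delta_rot":[0,0,0],"fingers":1}]' 80
python3 -m crank '[{"dp":[0,0,0],"delta_rot":[0,0,0],"fingers":-1},{"dp":[0,0,0],"delta_rot":[0,0,0],"fingers":-1},{"dp":[0,0,0],"delta_rot":[0,0,0],"fingers":-1},{"dp":[0,0,0],"delta_rot":[0,0,0],"fingers":-1},{"dp":[0,0,0],"delta_rot":[0,0,0],"fingers":-1},{"dp":[0,0,0],"delta_rot":[0,0,0],"fingers":-1},{"dp":[0,0,0],"delta_rot":[0,0,0],"fingers":-1},{"dp":[0,0,0],"delta_rot":[0,0,0],"fingers":-1},{"dp":[0,0,0],"delta_rot":[0,0,0],"fingers":-1}]' 100
python3 -c 'from h import *; go(.5159,-.4378,.124,1.285)'
```

```text
t: 50.82
tcp_pos: [0.5162, -0.4392, 0.1264]
tool_rot: [0.142, 0.99, -0.001, 0.001]
force: [-0.2, -0.4, -0.7]
finger_gap: 0.998
gripper_force: 0.0
t: 51.57
tcp_pos: [0.5157, -0.4389, 0.1256]
tool_rot: [0.143, 0.99, -0.001, 0.001]
force: [-0.3, 0.3, 4.9]
finger_gap: 0.337
gripper_force: 99.6
t 51.57 tcp [ 0.5157 -0.4389  0.1256] th 1.284 tilt [ 0.001 -0.001 -1.   ] F [-0.3  0.3  4.9] gap 0.337 gf 99.6 q6 -2.15
 dp before turn [0.0001 0.0022 0.0031]  after turn [0.0001 0.0022 0.0031]  rows>= 0.0  rotz -0.0001  tilt fix rot xyz [-0.0002  0.0002 -0.0001]
```

```bash
python3 -m crank '[{"dp":[0,0,-0.03],"delta_rot":[0,0,0],"fingers":-1},{"dp":[0,0,-0.05],"delta_rot":[0,0,0],"fingers":-1},{"dp":[0,0,-0.06],"delta_rot":[0,0,0],"fingers":-1},{"dp":[0,0,-0.06],"delta_rot":[0,0,0],"fingers":-1},{"dp":[0.0102,0.0724,0],"delta_rot":[0,0,0],"fingers":-1},{"dp":[0.0102,0.0724,0],"delta_rot":[0,0,0],"fingers":-1},{"dp":[0.0102,0.0724,0],"delta_rot":[0,0,0],"fingers":-1},{"dp":[0.0102,0.0724,0],"delta_rot":[0,0,0],"fingers":-1},{"dp":[0.0102,0.0724,0],"delta_rot":[0,0,0],"fingers":-1},{"dp":[0.0102,0.0724,0],"delta_rot":[0,0,0],"fingers":-1},{"dp":[0.0102,0.0724,0],"delta_rot":[0,0,0],"fingers":-1},{"dp":[0.0102,0.0724,0],"delta_rot":[0,0,0],"fingers":-1}]' >/dev/null
python3 -m crank '[{"dp":[0.0102,0.0724,0],"delta_rot":[0,0,0],"fingers":-1},{"dp":[0.0102,0.0724,0],"delta_rot":[0,0,0],"fingers":-1},{"dp":[0.0102,0.0724,0],"delta_rot":[0,0,0],"fingers":-1},{"dp":[0.0102,0.0724,0],"delta_rot":[0,0,0],"fingers":-1},{"dp":[0.0102,0.0724,0],"delta_rot":[0,0,0],"fingers":-1},{"dp":[0,0,0],"delta_rot":[0,0,-0.0161],"fingers":-1},{"dp":[0,0,0],"delta_rot":[0,0,-0.0161],"fingers":-1},{"dp":[0,0,0],"delta_rot":[0,0,-0.0161],"fingers":-1},{"dp":[0,0,0],"delta_rot":[0,0,-0.0161],"fingers":-1},{"dp":[0,0,0],"delta_rot":[0,0,-0.0161],"fingers":-1},{"dp":[0,0,0],"delta_rot":[0,0,0],"fingers":-1},{"dp":[0,0,0],"delta_rot":[0,0,0],"fingers":-1}]'
python3 -m crank '[{"dp":[0,0,0],"delta_rot":[0,0,0],"fingers":-1},{"dp":[0,0,0],"delta_rot":[0,0,0],"fingers":-1},{"dp":[0,0,0],"delta_rot":[0,0,0],"fingers":-1}]'
python3 -c 'from h import *; go(.5852,.0313,.178,1.79); shot("wrist","w_kh"); inhand("w_kh",.17,.25)'
```

```text
t: 53.57
tcp_pos: [0.5837, 0.0319, 0.2234]
tool_rot: [-0.108, 0.994, 0.0, -0.001]
force: [0.3, 0.2, -4.1]
finger_gap: 0.336
gripper_force: 100.4
t: 53.82
tcp_pos: [0.5845, 0.0317, 0.2244]
tool_rot: [-0.109, 0.994, 0.0, -0.0]
force: [-0.2, -0.6, -4.2]
finger_gap: 0.335
gripper_force: 100.4
t 53.82 tcp [0.5845 0.0317 0.2244] th 1.789 tilt [-0.001  0.    -1.   ] F [-0.2 -0.6 -4.2] gap 0.335 gf 100.4 q6 -1.93
 dp before turn [-0.0013 -0.0012  0.0928]  after turn [-0.0012 -0.0011  0.0928]  rows>= 1.1  rotz -0.0001  tilt fix rot xyz [ 0.     -0.0001 -0.0001]
inhand tool x [-14.5  20.4] mid 2.9 y [-17.7  17.7] z [-23.5  -3.1]
```

```bash
python3 -m crank '[{"dp":[-0.001,-0.001,0.03],"delta_rot":[0,0,0],"fingers":-1},{"dp":[0,0,0.04],"delta_rot":[0,0,0],"fingers":-1},{"dp":[0,0,0.02],"delta_rot":[0,0,0],"fingers":-1},{"dp":[0,0,0],"delta_rot":[0,0,0],"fingers":-1},{"dp":[0,0,0],"delta_rot":[0,0,0],"fingers":-1},{"dp":[0,0,0.006],"delta_rot":[0,0,0],"fingers":-1},{"dp":[0,0,0.006],"delta_rot":[0,0,0],"fingers":-1},{"dp":[0,0,0.006],"delta_rot":[0,0,0],"fingers":-1},{"dp":[0,0,0],"delta_rot":[0,0,0],"fingers":-1}]'
python3 -c 'from h import *; go(.5852,.0313,.1516,1.79)'
```

```text
t: 54.62
tcp_pos: [0.5861, 0.0313, 0.1729]
tool_rot: [-0.11, 0.994, -0.0, 0.001]
force: [-2.7, 0.7, 6.9]
finger_gap: 0.336
gripper_force: 102.2
t 54.62 tcp [0.5861 0.0313 0.1729] th 1.79 tilt [ 0.003 -0.    -1.   ] F [-2.7  0.7  6.9] gap 0.336 gf 102.2 q6 -1.93
 dp before turn [0.0019 0.0004 0.0425]  after turn [0.0018 0.0003 0.0425]  rows>= 0.5  rotz 0.0001  tilt fix rot xyz [-0.0002  0.0004  0.0001]
```

```bash
python3 -m crank '[{"dp":[0.0025,0,-0.002],"delta_rot":[0,0,0],"fingers":-1},{"dp":[0,0,0.002],"delta_rot":[0,0,0],"fingers":-1},{"dp":[0,0,0.002],"delta_rot":[0,0,0],"fingers":-1},{"dp":[0,0,0],"delta_rot":[0,0,0],"fingers":-1}]'
python3 -c 'from h import *; go(.5852,.0313,.1516,1.79);print(manip.sense()["ft_torque"])'
```

```text
t: 54.95
tcp_pos: [0.5835, 0.0312, 0.1691]
tool_rot: [-0.109, 0.994, 0.0, -0.001]
force: [-0.5, -0.2, -4.6]
finger_gap: 0.34
gripper_force: 100.7
t 54.95 tcp [0.5835 0.0312 0.1691] th 1.79 tilt [-0.001  0.    -1.   ] F [-0.5 -0.2 -4.6] gap 0.34 gf 100.7 q6 -1.93
 dp before turn [-0.0034 -0.0005  0.035 ]  after turn [-0.0033 -0.0004  0.035 ]  rows>= 0.4  rotz 0.0  tilt fix rot xyz [ 0.0001 -0.0002  0.    ]
[-0.06967348  0.02394713 -0.0150429 ]
```

Dropped in freely at 0.1691. Continue down to the floor.

```bash
python3 -m crank '[{"dp":[0,0,0.007],"delta_rot":[0,0,0],"fingers":-1},{"dp":[0,0,0.007],"delta_rot":[0,0,0],"fingers":-1},{"dp":[0,0,0.007],"delta_rot":[0,0,0],"fingers":-1},{"dp":[0,0,0],"delta_rot":[0,0,0],"fingers":-1}]'
python3 -m crank '[{"dp":[0,0,0.006],"delta_rot":[0,0,0],"fingers":-1},{"dp":[0,0,0.006],"delta_rot":[0,0,0],"fingers":-1},{"dp":[0,0,0.003],"delta_rot":[0,0,0],"fingers":-1},{"dp":[0,0,0.002],"delta_rot":[0,0,0],"fingers":-1},{"dp":[0,0,0],"delta_rot":[0,0,0],"fingers":-1},{"dp":[0,0,0],"delta_rot":[0,0,0],"fingers":-1}]'
```

```text
t: 55.28
tcp_pos: [0.5834, 0.0312, 0.1579]
tool_rot: [-0.109, 0.994, 0.0, -0.001]
force: [-0.6, -0.1, -4.4]
finger_gap: 0.337
gripper_force: 100.6
t: 55.78
tcp_pos: [0.5839, 0.0312, 0.1515]
tool_rot: [-0.11, 0.994, -0.0, 0.0]
force: [-2.6, 0.6, 4.4]
finger_gap: 0.335
gripper_force: 101.5
```

```bash
python3 -m crank '[{"dp":[0,0,0],"delta_rot":[0,0,0.01],"fingers":-1},{"dp":[0,0,0],"delta_rot":[0,0,0.016],"fingers":-1},{"dp":[0,0,0],"delta_rot":[0,0,0.016],"fingers":-1},{"dp":[0,0,0],"delta_rot":[0,0,0.016],"fingers":-1},{"dp":[0,0,0],"delta_rot":[0,0,0.016],"fingers":-1},{"dp":[0,0,0],"delta_rot":[0,0,0.016],"fingers":-1},{"dp":[0,0,0],"delta_rot":[0,0,0.016],"fingers":-1},{"dp":[0,0,0],"delta_rot":[0,0,0.016],"fingers":-1}]'
python3 -c 'from h import *; go(.5852,.0313,.1516,-.5);print(manip.sense()["ft_torque"])'
python3 -m crank '[{"dp":[0,0,0],"delta_rot":[0,0,0.016],"fingers":-1},{"dp":[0,0,0],"delta_rot":[0,0,0.016],"fingers":-1},{"dp":[0,0,0],"delta_rot":[0,0,0.016],"fingers":-1},{"dp":[0,0,0],"delta_rot":[0,0,0.016],"fingers":-1},{"dp":[0,0,0],"delta_rot":[0,0,0.016],"fingers":-1},{"dp":[0,0,0],"delta_rot":[0,0,0.016],"fingers":-1},{"dp":[0,0,0],"delta_rot":[0,0,0.016],"fingers":-1},{"dp":[0,0,0],"delta_rot":[0,0,0.016],"fingers":-1}]'
python3 -c 'from h import *; go(.5852,.0313,.1516,-.5);print(manip.sense()["ft_torque"])'
```

```text
t: 56.45
tcp_pos: [0.584, 0.0314, 0.1515]
tool_rot: [0.272, 0.962, 0.0, 0.0]
force: [-2.2, 1.6, 3.4]
finger_gap: 0.335
gripper_force: 101.5
t 56.45 tcp [0.584  0.0314 0.1515] th 1.019 tilt [ 0.001  0.    -1.   ] F [-2.2  1.6  3.4] gap 0.335 gf 101.5 q6 -1.16
 dp before turn [-0.0021  0.0011 -0.0001]  after turn [ 0.001   0.0022 -0.0001]  rows>= 0.0  rotz 0.2418  tilt fix rot xyz [1.000e-04 0.000e+00 2.418e-01]
[0.22575186 0.28046302 0.15474769]
t: 57.12
tcp_pos: [0.5846, 0.0317, 0.1515]
tool_rot: [0.627, 0.779, 0.001, 0.001]
force: [-1.2, 2.0, 3.6]
finger_gap: 0.337
gripper_force: 101.4
t 57.12 tcp [0.5846 0.0317 0.1515] th 0.216 tilt [ 0.002  0.    -1.   ] F [-1.2  2.   3.6] gap 0.337 gf 101.4 q6 -0.35
 dp before turn [-0.0011  0.0011 -0.0001]  after turn [-0.0001  0.0016 -0.0002]  rows>= 0.0  rotz 0.1139  tilt fix rot xyz [ 3.000e-04 -1.000e-04  1.139e-01]
[0.42616803 0.25286297 0.36015971]
```

```bash
python3 -m crank '[{"dp":[0,0,0],"delta_rot":[0,0,0.015],"fingers":-1},{"dp":[0,0,0],"delta_rot":[0,0,0.015],"fingers":-1},{"dp":[0,0,0],"delta_rot":[0,0,0.015],"fingers":-1},{"dp":[0,0,0],"delta_rot":[0,0,0.012],"fingers":-1},{"dp":[0,0,0],"delta_rot":[0,0,0.01],"fingers":-1}]' >/dev/null
python3 -c 'from h import *; go(.5852,.0313,.1516,-.5);print(manip.sense()["ft_torque"])'
python3 -m crank '[{"dp":[0,0,0],"delta_rot":[0,0,0.01],"fingers":-1},{"dp":[0,0,0],"delta_rot":[0,0,0.008],"fingers":-1},{"dp":[0,0,0],"delta_rot":[0,0,0.006],"fingers":-1}]' >/dev/null
python3 -c 'from h import *; go(.5852,.0313,.1516,-.5);print(manip.sense()["ft_torque"])'
```

```text
t 57.53 tcp [0.5849 0.0317 0.1516] th -0.204 tilt [ 0.003  0.    -1.   ] F [0.1 2.7 3. ] gap 0.339 gf 101.4 q6 0.07
 dp before turn [-0.0008  0.0007 -0.    ]  after turn [-0.0005  0.0009 -0.    ]  rows>= 0.0  rotz 0.0471  tilt fix rot xyz [ 0.0004 -0.0002  0.0471]
[0.4388179  0.10397263 0.42574345]
t 57.78 tcp [0.585  0.0317 0.1515] th -0.353 tilt [ 0.003  0.    -1.   ] F [0.3 1.9 2.6] gap 0.341 gf 101.3 q6 0.22
 dp before turn [-0.0006  0.0006 -0.0001]  after turn [-0.0005  0.0007 -0.0001]  rows>= 0.0  rotz 0.0233  tilt fix rot xyz [ 0.0004 -0.0003  0.0233]
[0.45648206 0.12181269 0.35775682]
```

```bash
python3 -m crank '[{"dp":[0,0,0],"delta_rot":[0,0,0.008],"fingers":-1},{"dp":[0,0,0],"delta_rot":[0,0,0.008],"fingers":-1}]' >/dev/null
python3 -c 'from h import *; go(.5852,.0313,.1516,-.5);print(manip.sense()["ft_torque"])'
python3 -m crank '[{"dp":[0,0,0],"delta_rot":[0,0,0.008],"fingers":-1},{"dp":[0,0,0],"delta_rot":[0,0,0],"fingers":-1}]' >/dev/null
python3 -c 'from h import *; go(.5852,.0313,.1516,-.5);print(manip.sense()["ft_torque"])'
```

```text
t 57.95 tcp [0.5851 0.0317 0.1516] th -0.454 tilt [ 0.003  0.    -1.   ] F [-0.   2.8  3.4] gap 0.338 gf 101.3 q6 0.32
 dp before turn [-0.0006  0.0005 -0.0001]  after turn [-0.0005  0.0005 -0.0001]  rows>= 0.0  rotz 0.0073  tilt fix rot xyz [ 0.0004 -0.0003  0.0073]
[0.40823654 0.08106523 0.31188753]
t 58.12 tcp [0.5851 0.0316 0.1515] th -0.504 tilt [ 0.003  0.001 -1.   ] F [-0.3  3.4  3.7] gap 0.334 gf 101.4 q6 0.37
 dp before turn [-0.0005  0.0005 -0.0002]  after turn [-0.0005  0.0005 -0.0002]  rows>= 0.0  rotz -0.0007  tilt fix rot xyz [ 0.0004 -0.0003 -0.0007]
[ 0.44232866  0.05192589 -0.0152459 ]
```

```bash
python3 -m crank '[{"dp":[0,0,0],"delta_rot":[0,0,0.008],"fingers":-1},{"dp":[0,0,0],"delta_rot":[0,0,0.006],"fingers":-1}]' >/dev/null
python3 -c 'from h import *; go(.5852,.0313,.1516,-.5);print(manip.sense()["ft_torque"])'
python3 -m crank '[{"dp":[0,0,0],"delta_rot":[0,0,0.006],"fingers":-1},{"dp":[0,0,0],"delta_rot":[0,0,0],"fingers":-1}]' >/dev/null
python3 -c 'from h import *; go(.5852,.0313,.1516,-.5);print(manip.sense()["ft_torque"])'
```

```text
t 58.28 tcp [0.5852 0.0316 0.1516] th -0.59 tilt [ 0.003  0.    -1.   ] F [0.5 4.2 2.8] gap 0.336 gf 101.6 q6 0.45
 dp before turn [-0.0004  0.0003 -0.0001]  after turn [-0.0004  0.0003 -0.0001]  rows>= 0.0  rotz -0.0143  tilt fix rot xyz [ 0.0005 -0.0003 -0.0143]
[ 0.6528317  -0.07367635  1.0311749 ]
t 58.45 tcp [0.5852 0.0317 0.1515] th -0.621 tilt [ 0.003 -0.001 -1.   ] F [0.9 2.8 3.3] gap 0.334 gf 101.9 q6 0.49
 dp before turn [-0.0006  0.0004 -0.0001]  after turn [-0.0006  0.0004 -0.0001]  rows>= 0.0  rotz -0.0193  tilt fix rot xyz [ 0.0006 -0.0001 -0.0193]
[ 0.79111825 -0.1187325   1.74547019]
```

```bash
python3 -m crank '[{"dp":[0,0,0],"delta_rot":[0,0,-0.012],"fingers":-1},{"dp":[0,0,-0.01],"delta_rot":[0,0,0],"fingers":-1},{"dp":[0,0,-0.03],"delta_rot":[0,0,0],"fingers":-1},{"dp":[0,0,-0.04],"delta_rot":[0,0,0],"fingers":-1},{"dp":[0,0,-0.05],"delta_rot":[0,0,0],"fingers":-1},{"dp":[0,0,-0.05],"delta_rot":[0,0,0],"fingers":-1},{"dp":[0,0,-0.02],"delta_rot":[0,0,0],"fingers":-1},{"dp":[0,0,0],"delta_rot":[0,0,0],"fingers":-1},{"dp":[0,0,0],"delta_rot":[0,0,0],"fingers":-1},{"dp":[0,0,0],"delta_rot":[0,0,0],"fingers":-1}]'
python3 -c 'from h import *; go(.5155,-.4382,.25,-.546)'
```

```text
t: 59.28
tcp_pos: [0.5827, 0.0311, 0.2488]
tool_rot: [0.874, 0.487, -0.002, -0.001]
force: [-0.4, 0.3, -5.0]
finger_gap: 0.332
gripper_force: 101.3
t 59.28 tcp [0.5827 0.0311 0.2488] th -0.554 tilt [-0.004  0.001 -1.   ] F [-0.4  0.3 -5. ] gap 0.332 gf 101.3 q6 0.42
 dp before turn [-0.8688  0.3797 -0.0023]  after turn [-0.8719  0.3725 -0.0024]  rows>= 11.4  rotz -0.0013  tilt fix rot xyz [-0.0006  0.0003 -0.0013]
```

```bash
python3 -m crank '[{"dp":[-0.0668,0.0292,0],"delta_rot":[0,0,0],"fingers":-1},{"dp":[-0.0668,0.0292,0],"delta_rot":[0,0,0],"fingers":-1},{"dp":[-0.0668,0.0292,0],"delta_rot":[0,0,0],"fingers":-1},{"dp":[-0.0668,0.0292,0],"delta_rot":[0,0,0],"fingers":-1},{"dp":[-0.0668,0.0292,0],"delta_rot":[0,0,0],"fingers":-1},{"dp":[-0.0668,0.0292,0],"delta_rot":[0,0,0],"fingers":-1},{"dp":[-0.0668,0.0292,0],"delta_rot":[0,0,0],"fingers":-1},{"dp":[-0.0668,0.0292,0],"delta_rot":[0,0,0],"fingers":-1},{"dp":[-0.0668,0.0292,0],"delta_rot":[0,0,0],"fingers":-1},{"dp":[-0.0668,0.0292,0],"delta_rot":[0,0,0],"fingers":-1},{"dp":[-0.0668,0.0292,0],"delta_rot":[0,0,0],"fingers":-1},{"dp":[-0.0668,0.0292,0],"delta_rot":[0,0,0],"fingers":-1}]' >/dev/null
python3 -m crank '[{"dp":[-0.0668,0.0292,0],"delta_rot":[0,0,0],"fingers":-1},{"dp":[0,0,0.05],"delta_rot":[0,0,0],"fingers":-1},{"dp":[0,0,0.06],"delta_rot":[0,0,0],"fingers":-1},{"dp":[0,0,0.05],"delta_rot":[0,0,0],"fingers":-1},{"dp":[0,0,0.02],"delta_rot":[0,0,0],"fingers":-1},{"dp":[0,0,0],"delta_rot":[0,0,0],"fingers":-1},{"dp":[0,0,0],"delta_rot":[0,0,0],"fingers":-1},{"dp":[0,0,0],"delta_rot":[0,0,0],"fingers":-1},{"dp":[0,0,0],"delta_rot":[0,0,0],"fingers":-1}]'
python3 -c 'from h import *; go(.5155,-.4382,.1256,-.554)'
```

```text
t: 61.03
tcp_pos: [0.5183, -0.4388, 0.1627]
tool_rot: [0.873, 0.487, 0.0, 0.002]
force: [-0.5, -0.7, -3.3]
finger_gap: 0.333
gripper_force: 101.1
t 61.03 tcp [ 0.5183 -0.4388  0.1627] th -0.553 tilt [ 0.003 -0.003 -1.   ] F [-0.5 -0.7 -3.3] gap 0.333 gf 101.1 q6 -0.31
 dp before turn [-0.0019 -0.0056  0.0741]  after turn [-0.002  -0.0053  0.0741]  rows>= 0.9  rotz 0.0002  tilt fix rot xyz [0.0006 0.0002 0.0002]
```

```bash
python3 -m crank '[{"dp":[-0.002,-0.0055,0],"delta_rot":[0,0,0],"fingers":-1},{"dp":[0,0,0.01],"delta_rot":[0,0,0],"fingers":-1},{"dp":[0,0,0.006],"delta_rot":[0,0,0],"fingers":-1},{"dp":[0,0,0.006],"delta_rot":[0,0,0],"fingers":-1},{"dp":[0,0,0.006],"delta_rot":[0,0,0],"fingers":-1},{"dp":[0,0,0.004],"delta_rot":[0,0,0],"fingers":-1},{"dp":[0,0,0],"delta_rot":[0,0,0],"fingers":-1},{"dp":[0,0,0],"delta_rot":[0,0,0],"fingers":-1}]'
python3 -c 'from h import *; go(.5155,-.4382,.1256,-.554)'
```

```text
t: 61.7
tcp_pos: [0.5143, -0.4373, 0.1443]
tool_rot: [0.873, 0.487, -0.0, -0.0]
force: [0.0, -0.0, -3.5]
finger_gap: 0.336
gripper_force: 101.1
t 61.7 tcp [ 0.5143 -0.4373  0.1443] th -0.553 tilt [-0.  0. -1.] F [ 0.  -0.  -3.5] gap 0.336 gf 101.1 q6 -0.32
 dp before turn [-0.0002  0.0029  0.0374]  after turn [-0.0002  0.0029  0.0374]  rows>= 0.4  rotz 0.0001  tilt fix rot xyz [-0.0001 -0.      0.0001]
```

In the hole, no contact. Lower to the floor, release, and back off.

```bash
python3 -m crank '[{"dp":[0,0.002,0.008],"delta_rot":[0,0,0],"fingers":-1},{"dp":[0,0,0.008],"delta_rot":[0,0,0],"fingers":-1},{"dp":[0,0,0.008],"delta_rot":[0,0,0],"fingers":-1},{"dp":[0,0,0.007],"delta_rot":[0,0,0],"fingers":-1},{"dp":[0,0,0.003],"delta_rot":[0,0,0],"fingers":-1},{"dp":[0,0,0],"delta_rot":[0,0,0],"fingers":-1},{"dp":[0,0,0],"delta_rot":[0,0,0],"fingers":-1}]'
python3 -m crank '[{"dp":[0,0,0],"delta_rot":[0,0,0],"fingers":1},{"dp":[0,0,0],"delta_rot":[0,0,0],"fingers":1},{"dp":[0,0,0],"delta_rot":[0,0,0],"fingers":1},{"dp":[0,0,0],"delta_rot":[0,0,0],"fingers":1},{"dp":[0,0,-0.02],"delta_rot":[0,0,0],"fingers":1},{"dp":[0,0,-0.04],"delta_rot":[0,0,0],"fingers":1},{"dp":[0,0,-0.07],"delta_rot":[0,0,0],"fingers":1},{"dp":[0,0,-0.07],"delta_rot":[0,0,0],"fingers":1},{"dp":[0,0,-0.07],"delta_rot":[0,0,0],"fingers":1},{"dp":[0,0,-0.07],"delta_rot":[0,0,0],"fingers":1},{"dp":[0,0,-0.03],"delta_rot":[0,0,0],"fingers":1},{"dp":[0,0,0],"delta_rot":[0,0,0],"fingers":1}]'
python3 - <<'E'
from h import *
shot("wrist","w_fin"); shot("top","topf")
print("key"); blobs("w_fin",zmin=.076,zmax=.1,reg=(.45,.58,-.5,-.38))
A=cv2.resize(cv2.imread("pics/topf.png")[60:260,140:520],None,fx=2.1,fy=2.1,interpolation=cv2.INTER_CUBIC); cv2.imwrite("pics/vf.png",A)
E
```

```text
t: 62.28
tcp_pos: [0.5152, -0.4379, 0.1275]
tool_rot: [0.873, 0.487, -0.0, -0.0]
force: [0.0, 0.2, -3.6]
finger_gap: 0.338
gripper_force: 101.1
t: 63.28
tcp_pos: [0.5168, -0.4395, 0.3198]
tool_rot: [0.873, 0.487, 0.001, 0.006]
force: [-0.3, -1.0, -0.1]
finger_gap: 1.0
gripper_force: 0.0
key
px (np.float64(311.0), np.float64(179.0)) ctr [ 515.4 -438.4] size [30.2 29.7] ang 1.026 ztop 0.0875 bgr [114. 111. 109.]
```

View pics/vf.png

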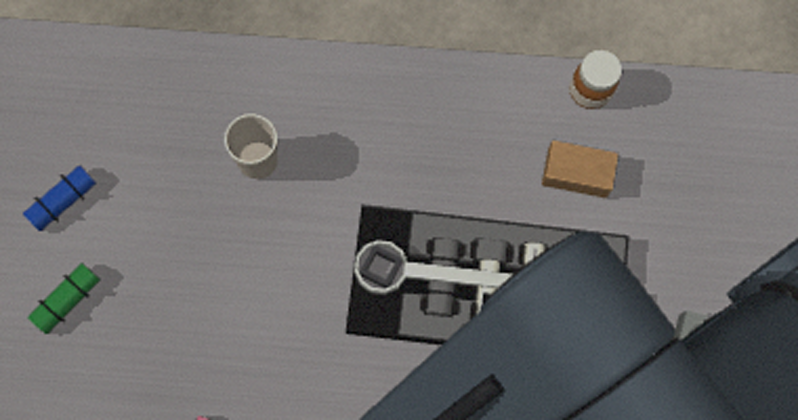

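```bash
python3 -c 'from h import *; print(manip.sign_off())'
```

```text
the job is handed in; nothing more can be done
None
```

The job is handed in at about 63 s of the 210 s allowed: the tray was unlocked, all four instruments (pen, carrier, logger, thermometer) pressed home, the bar locked again at its stop across the cutouts, and the key stands upright in its stand; the cup, carton and look-alikes were left alone.

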